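Load the soap-stamping carriage and clamp it at the mark

ROBOT

A 6-joint arm with a two-finger parallel gripper is mounted at the origin on the work surface. World frame = base frame: x ahead of the robot, y to its left, z up, the work surface at z = 0. Lengths are in m, angles in rad, forces in N, time in s.
With the tool pointing down it reaches from about 0.275 to 0.825 m from the base axis. Payload 4.9 kg.
Tool frame: the origin (TCP) lies at the very end of the fingers, on their centre line; the grasp point (between the pads) lies 19 mm behind it; z points along the fingers, y is the line along which they close (so a half turn about z gives the same grasp; the last joint's range is limited). The gripper opens to 85 mm and grips with 20 to 120 N. Pads are 22 mm wide; open, the fingers measure 114 mm over their backs; the gripper's body (76 mm by 85 mm) begins 54 mm behind the grasp point. The pads swing forward as they close: fully open they stand 13 mm farther back than shut.
Start: joints at [-1.466, 0.326, -0.193, 1.052, 0, 1.437], TCP at [0.13, -0.534, 0.231] pointing down, gripper open.
Joint ranges: [-2.65, 2.65], [-0.97, 1.79], [-1.3, 1.35], [-1.93, 2.1], [-1.47, 1.37], [-3.14, 3.14]. Speed limits (rad/s): [2.57, 2.57, 3.14, 3.14, 3.14, 3.14].

INTERFACE

Orientations are given as a rotation vector (axis times angle).
In Python, from plant import observe, optics, ticket, models gives the robot as it stands. The module is installed in compiled form; this text tells all that it offers.
- The arm moves only by the tool servo_tool, never from a script. Its argument "steps" is text: rows parted by semicolons, each of 7 numbers parted by spaces: the shift along the tool's x, y, z in cm, then the turn, a rotation vector about the tool's x, y, z in degrees, then the opening, from -1 (shut) to 1 (fully open), so that 0 is half open. A call has 1 to 10 rows; each row is the pose to reach, as a shift and turn from the pose commanded when the call began, along the tool's axes at that moment; what a row does not reach only later rows make up. A row lasts 1/10 s, in which the tool goes at most 50 mm and 8.59 degrees, less where a joint would pass 70% of its speed; a pose out of reach is approached as far as the arm can. A call with a gripper value outside its range is refused whole. The fingers move at their own pace and stop on an object; "force" is the grip in N (left out, the last holds). Time passes only in rows, so rows that repeat a pose let the fingers close. It gives the time, the measured TCP pose, the force, the opening and the grip force at its end, in the units of the state.
- observe(): the state, without advancing time (a new reading comes with each control period).
- optics.get_image(name): name is "side" or "top" or "wrist"; returns a dict with "color" (480x640x3 uint8, red, green, blue), "depth" (480x640 float32, m along the optical axis (not along the pixel's ray), 0 where there is no reading), "fx", "fy", "cx", "cy" (pixels), "R" (3x3) and "t" (3): a world point X has camera coordinates R X + t. Camera axes: x right, y down, z forward; pixel columns grow to the right and rows downward; lengths in m; the calibration is good to about 2 mm. A picture is of the moment at which its call begins.
- ticket.close_job(): hands the job in; it is judged then, once.
Trained networks look in a picture, given as the dict that the camera call returned (one of the last four; its "shot" number tells which), for a name from the list of things; names that differ only in an ending like _2 or _b are one class to them, and where a whole thing is asked for, a point or a joint stands for the part that bears it (a point fixed in the world has none). Each returns a list of dicts, best first, with "conf" (0 to 1); they miss things now and then, are a little off and sometimes report something else, mostly with a low value. They report only what shows in the picture. A call takes as long as a camera call. They do not tell look-alikes from the thing itself.
- models.look_for(picture, label): "box" ([left, top, right, bottom] in pixels, round what is visible of it).
The state is a dict: "time": time; "joint_pos": joint angles; "joint_vel": joint speeds; "effort": joint torques, N m; "tcp_pos": TCP position; "tcp_rot": TCP orientation; "ft_force": force on the tool from outside, world axes, zero at the start; "ft_torque": the same for the moment, N m; "gripper_width": finger opening in m; "finger_force": force on a finger pad.
Only numpy, scipy, OpenCV 4.12 (cv2) and the standard library are available. Lean on these libraries where they do the work, as an engineer would, in place of code of your own. Each camera call takes 0.05 s, during which the arm holds its last target. There are 200 camera calls.

TASK

Get the soap stamping press ready: while the carriage is still clamped where it is, work every hexagonal soap bar lying on the paper down into a nest of the carriage, one bar to a nest, each fully home and flat on the nest floor. Then swing the clamp lever open, slide the carriage until its pointer stands at the mark on the press base, and swing the lever fully shut again, with all the bars still seated. Leave the jar, the figurine and the round soap where they are.

Things in the scene. Friction and masses are not known exactly. Their poses are not given: they have to be found in the camera images.
- bar0: Cream hexagonal soap bar, one of 3 or 4 alike (None if absent), flat on the paper at the robot's right. Regular prism 46 mm across flats, 53 mm across corners, 26 mm thick, 45 to 70 g. Origin at its very centre (13 mm above what it lies on); z is the prism's axis, x is square to one pair of flats, the others lie at 60 degree steps. Either face may be up.
- bar1: Cream hexagonal soap bar, one of 3 or 4 alike (None if absent), flat on the paper at the robot's right. Regular prism 46 mm across flats, 53 mm across corners, 26 mm thick, 45 to 70 g. Origin at its very centre (13 mm above what it lies on); z is the prism's axis, x is square to one pair of flats, the others lie at 60 degree steps. Either face may be up.
- bar2: Cream hexagonal soap bar, one of 3 or 4 alike (None if absent), flat on the paper at the robot's right. Regular prism 46 mm across flats, 53 mm across corners, 26 mm thick, 45 to 70 g. Origin at its very centre (13 mm above what it lies on); z is the prism's axis, x is square to one pair of flats, the others lie at 60 degree steps. Either face may be up.
- bar3: Cream hexagonal soap bar, one of 3 or 4 alike (None if absent), flat on the paper at the robot's right. Regular prism 46 mm across flats, 53 mm across corners, 26 mm thick, 45 to 70 g. Origin at its very centre (13 mm above what it lies on); z is the prism's axis, x is square to one pair of flats, the others lie at 60 degree steps. Either face may be up.
- carriage: Aluminium plate 160 (x) by 215 (y) by 14 mm with four nests in a square of 84 mm pitch; slides along its own y. Origin under the plate, in the middle of the nests, 22 mm above the table; x points away from the robot, y to its left, z up. Nest floor at z = 14 mm, rims 26, centre of a seated bar 27, its top 40. Lever open: slides at 2 to 4 N. Shut: held by friction against some 20 N.
- nest0 (a point): Near right nest: point on its floor at its centre, axes as the carriage. Hexagonal pocket 48 mm across flats (1 mm play each side of a bar), wall 6 mm thick and 12 mm high, no lead-in; one pair of flats is square to the carriage's x, the others at 60 degree steps. The carriage has four like it.
- nest1 (a point): Far right nest: point on its floor at its centre, axes as the carriage. Hexagonal pocket 48 mm across flats (1 mm play each side of a bar), wall 6 mm thick and 12 mm high, no lead-in; one pair of flats is square to the carriage's x, the others at 60 degree steps. The carriage has four like it.
- nest2 (a point): Near left nest: point on its floor at its centre, axes as the carriage. Hexagonal pocket 48 mm across flats (1 mm play each side of a bar), wall 6 mm thick and 12 mm high, no lead-in; one pair of flats is square to the carriage's x, the others at 60 degree steps. The carriage has four like it.
- nest3 (a point): Far left nest: point on its floor at its centre, axes as the carriage. Hexagonal pocket 48 mm across flats (1 mm play each side of a bar), wall 6 mm thick and 12 mm high, no lead-in; one pair of flats is square to the carriage's x, the others at 60 degree steps. The carriage has four like it.
- handle (a point): Centre of the top of the wooden handle, an upright block at the carriage's left (+y) end, 60 mm along x, 14 mm thick along y, standing 50 mm above the plate: 113 mm along +y from the carriage's origin and 64 mm above it. Axes as the carriage. Pinch it across y from above to slide the carriage.
- pointer (a point): Tip of the small dark pointer in the middle of the carriage's far (+x) edge, 89 mm along x from the carriage's origin. Axes as the carriage.
- mark: The mark: dark upright steel tab, 3 mm wide along y, 26 mm high, on the press base beyond the carriage's far edge. Origin in the middle of its foot; axes parallel to the carriage's. The carriage is right when the pointer has the mark's y in these axes; at first the mark is 45 to 115 mm to the left (+y) of the pointer, within the carriage's travel.
- lever (a joint): Clamp lever, turning about an upright axis on the near side of the press base. 0 = shut: its arm lies along the carriage's -y, on a stop. Grows as the arm swings clockwise seen from above, towards the robot, to 1.1 rad = open, a stop. It stays where it is left and takes 2 to 6 N at the knob; the clamp grips below about 0.6 rad.
- lever_knob (a point): Centre of the top of the black upright cylindrical knob at the lever's end: 16 mm in diameter, 36 mm high, its top 84 mm above the table, 65 mm from the lever's axis.
- lever_pivot (a point): Point on the lever's upright turning axis, 70 mm above the table, fixed to the press base; axes as the carriage.
- jar: Bystander: clear pigment jar with white lid, 52 mm wide, 70 mm high. Origin under its centre. To be left alone.
- figurine: Bystander: small lilac moulded figurine, 40 mm wide, 62 mm high. Origin under its centre. To be left alone.
- roundsoap: Bystander: round blue-green soap, 72 mm wide, 26 mm high. Origin under its centre. To be left alone.
Not all that is in view belongs to the job. Leave any brown or red look-alike of the bar1 alone.

How it is judged:
On the way, in this order (a step that is already met when the one before it is completed fails the run):
1. every bar present sits fully home in a nest, with the lever still shut ((horizontal distance between bar0 and nest0 below 0.006 m or horizontal distance between bar0 and nest1 below 0.006 m or horizontal distance between bar0 and nest2 below 0.006 m or horizontal distance between bar0 and nest3 below 0.006 m) and z of bar0 in the frame of carriage between 0.024 and 0.03 m and angle between the z axis of each of bar0, bar1, bar2, bar3 and the z axis of carriage, either way round below 0.1 rad and (horizontal distance between bar1 and nest0 below 0.006 m or horizontal distance between bar1 and nest1 below 0.006 m or horizontal distance between bar1 and nest2 below 0.006 m or horizontal distance between bar1 and nest3 below 0.006 m) and z of bar1 in the frame of carriage between 0.024 and 0.03 m and (horizontal distance between bar2 and nest0 below 0.006 m or horizontal distance between bar2 and nest1 below 0.006 m or horizontal distance between bar2 and nest2 below 0.006 m or horizontal distance between bar2 and nest3 below 0.006 m) and z of bar2 in the frame of carriage between 0.024 and 0.03 m and (horizontal distance between bar3 and nest0 below 0.006 m or horizontal distance between bar3 and nest1 below 0.006 m or horizontal distance between bar3 and nest2 below 0.006 m or horizontal distance between bar3 and nest3 below 0.006 m) and z of bar3 in the frame of carriage between 0.024 and 0.03 m and value of joint lever below 0.12 rad), for 0.3 s.
2. the clamp lever is swung open (value of joint lever above 0.75 rad), for 0.1 s.
3. the carriage's pointer stands at the mark (y of pointer in the frame of mark between -0.004 and 0.004 m), for 0.2 s.
4. the lever is fully shut again with the carriage at the mark (all of step 3 and value of joint lever below 0.12 rad), for 0.2 s.
At the end, for the whole second after the job is handed in: Every bar present lies in a nest (centre within 6 mm of the nest's axis, within 3 mm of its seated height, tilted less than 0.1 rad), the pointer is within 4 mm of the mark along the slide, the lever is within 0.12 rad of shut, and all is at rest (all of step 4 and (horizontal distance between bar0 and nest0 below 0.006 m or horizontal distance between bar0 and nest1 below 0.006 m or horizontal distance between bar0 and nest2 below 0.006 m or horizontal distance between bar0 and nest3 below 0.006 m) and z of bar0 in the frame of carriage between 0.024 and 0.03 m and angle between the z axis of each of bar0, bar1, bar2, bar3 and the z axis of carriage, either way round below 0.1 rad and (horizontal distance between bar1 and nest0 below 0.006 m or horizontal distance between bar1 and nest1 below 0.006 m or horizontal distance between bar1 and nest2 below 0.006 m or horizontal distance between bar1 and nest3 below 0.006 m) and z of bar1 in the frame of carriage between 0.024 and 0.03 m and (horizontal distance between bar2 and nest0 below 0.006 m or horizontal distance between bar2 and nest1 below 0.006 m or horizontal distance between bar2 and nest2 below 0.006 m or horizontal distance between bar2 and nest3 below 0.006 m) and z of bar2 in the frame of carriage between 0.024 and 0.03 m and (horizontal distance between bar3 and nest0 below 0.006 m or horizontal distance between bar3 and nest1 below 0.006 m or horizontal distance between bar3 and nest2 below 0.006 m or horizontal distance between bar3 and nest3 below 0.006 m) and z of bar3 in the frame of carriage between 0.024 and 0.03 m and linear speed of each of bar0, bar1, bar2, bar3, carriage below 0.02 m/s); the robot touches nothing.
It fails at once if the jar is moved more than 30 mm (distance of jar from where it was at the start of the episode above 0.03 m).
It fails at once if the figurine is moved more than 30 mm (distance of figurine from where it was at the start of the episode above 0.03 m).
It fails at once if the roundsoap is moved more than 30 mm (distance of roundsoap from where it was at the start of the episode above 0.03 m).
Of bar0, bar1, bar2, bar3 only 3 to 4 are there at a start; the rules pass over those that are not, and their reading is None.
At some moment in a run one of bar0, bar1, bar2, bar3 may be knocked a few centimetres aside while the robot is not near it.
Once in a run the grip may slacken for a moment while it holds something.
It also fails if it takes over 200 s, if anything falls off the work surface, if the arm or the gripper's body presses on something with over 40 N, if the wrist force passes 120 N, or if a joint passes its speed limit or range.

## Working session

There is one attempt and no reset: what is moved stays moved. The work goes in short steps, Python scripts to look and compute and a tool call to move; the robot and the scene stay as the last step left them, time stands still between calls to the robot, and variables do not carry over. Pictures are saved under pics/ and viewed, at most 14 in all, crops included, and the job is handed in when it is done.

Besides the shell and the picture viewer there is one more tool, called as name(argument=value, ...) on one line, values as JSON. servo_tool: Moves the arm, as the interface text tells. Its arguments: {"type":"object","properties":{"steps":{"type":"string"},"force":{"type":"number"}},"required":["steps"]}

```bash
mkdir -p pics; cat > h.py <<'E'
import numpy as np, cv2
from plant import observe, optics, ticket, models
from scipy.spatial.transform import Rotation as Ro
def grab(n,save=None):
    p=optics.get_image(n)
    if save: cv2.imwrite('pics/'+save,p['color'][:,:,::-1])
    return p
def cloud(p):
    d=p['depth']; v,u=np.mgrid[:480,:640]
    c=np.stack([(u-p['cx'])/p['fx']*d,(v-p['cy'])/p['fy']*d,d],-1)
    X=(c-p['t'])@p['R']; X[d==0]=np.nan
    return X
E
python3 - <<'E'
from h import *
o=observe(); print(o)
for n in ('top','side'):
    p=grab(n,n+'0.png'); print(n,p['R'].round(3).tolist(),p['t'].round(3),p['fx'])
    X=cloud(p); np.save(n+'X.npy',X)
    for l in ('bar0','carriage','handle','lever_knob','mark','jar','figurine','roundsoap'):
        for r in models.look_for(p,l):
            b=np.array(r['box']).round().astype(int); c=X[(b[1]+b[3])//2,(b[0]+b[2])//2]
            print(l,round(r['conf'],2),b,c.round(3))
E
```

```text
{'time': 0.0, 'joint_pos': array([-1.46621371e+00,  3.26913266e-01, -1.93578638e-01,  1.05200316e+00,
        3.18290822e-05,  1.43658592e+00]), 'joint_vel': array([-0.00053344, -0.00266407,  0.00122705, -0.00181362,  0.00056247,
       -0.00033761]), 'effort': array([-1.00134341e-03, -4.43394971e+01,  2.62442029e+01,  1.55085360e-02,
       -1.68733823e-04,  2.39624363e-06]), 'tcp_pos': array([ 0.13004585, -0.53381105,  0.2305205 ]), 'tcp_rot': array([-3.11754072e+00, -3.74002338e-01, -8.94707319e-05]), 'ft_force': array([-0.3788953 ,  0.86805056, -0.21557688]), 'ft_torque': array([ 0.03191858, -0.00241678, -0.01639831]), 'finger_force': 0.0, 'gripper_width': 0.08549979361098194}
top [[0.018, -1.0, 0.007], [-0.997, -0.018, -0.078], [0.078, -0.005, -0.997]] [-0.086  0.533  1.218] 463.84947016792506
bar0 0.85 [420 236 440 251] [ 0.538 -0.367  0.026]
bar0 0.75 [384 284 402 301] [ 0.407 -0.27   0.023]
bar0 0.66 [436 201 457 220] [ 0.628 -0.411  0.024]
bar0 0.66 [460 271 478 289] [ 0.442 -0.472  0.023]
bar0 0.64 [382 229 404 248] [ 0.55  -0.269  0.021]
bar0 0.61 [424 275 444 298] [ 0.424
[... 470 characters left out ...]
-0.156, -0.477, -0.865], [0.274, 0.821, -0.501]] [-0.524  0.14   1.051] 482.49702939747243
bar0 0.98 [328 400 360 438] [ 0.44  -0.488  0.025]
bar0 0.88 [356 349 379 377] [ 0.524 -0.389  0.026]
bar0 0.75 [274 327 302 354] [ 0.406 -0.286  0.025]
bar0 0.75 [347 312 370 337] [nan nan nan]
bar0 0.74 [412 352 442 386] [ 0.619 -0.434  0.024]
bar0 0.61 [299 359 326 394] [ 0.421 -0.387  0.025]
carriage 0.68 [292 210 388 274] [0.626 0.011 0.035]
handle 0.88 [292 209 390 274] [0.63  0.016 0.034]
lever_knob 0.54 [278 235 302 254] [0.499 0.022 0.046]
jar 0.7 [211 190 231 217] [0.375 0.311 0.043]
figurine 0.96 [404 312 424 344] [ 0.643 -0.341  0.036]
roundsoap 0.77 [379 284 413 314] [ 0.658 -0.236  0.027]
```

```bash
python3 - <<'E'
import cv2
a=cv2.imread('pics/top0.png'); cv2.imwrite('pics/top0c.png',cv2.resize(a[160:320,230:490],None,fx=3,fy=3,interpolation=cv2.INTER_CUBIC))
a=cv2.imread('pics/side0.png'); cv2.imwrite('pics/side0c.png',cv2.resize(a[200:450,200:460],None,fx=2.4,fy=2.4,interpolation=cv2.INTER_CUBIC))
E
```

```text
(no output)
```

View pics/top0c.png

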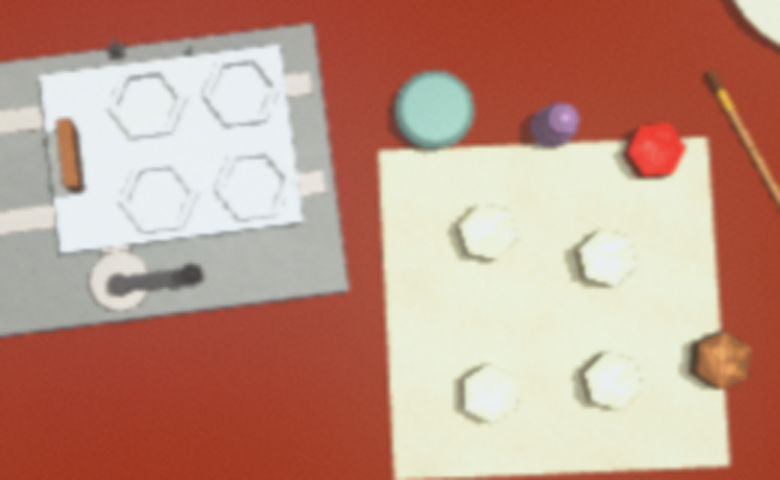

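View pics/side0c.png

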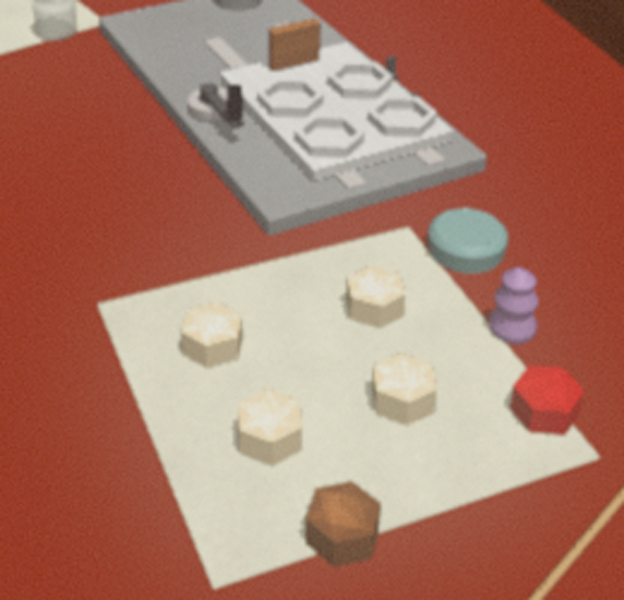

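The pictures show four cream hexagonal bars on the paper, at crop-top pixels (485,232), (605,258), (488,393) and (610,380). They match the description. The red hexagon (655,150) and the brown one (720,360) are look-alikes, so I'll leave them. The carriage is at (170,150), with the handle on its left, the mark near (115,48) and the lever knob at (190,275). Next I'll take a closer look with the wrist camera.

```bash
cat >> h.py <<'E'
def tool(yaw): # tool down, tool x at yaw (deg)
    return Ro.from_euler('z',yaw,degrees=True)*Ro.from_euler('x',180,degrees=True)
def plan(*wps): # (x,y,z,yaw)
    o=observe(); R0=Ro.from_rotvec(o['tcp_rot']); p0=o['tcp_pos']
    print('now',p0.round(4),'yaw',np.degrees(np.arctan2(*R0.as_matrix()[1::-1,0])).round(2))
    for w in wps:
        s=R0.inv().apply(np.array(w[:3])-p0)*100
        r=np.degrees((R0.inv()*tool(w[3])).as_rotvec())
        print(np.round(w,4),'->',s.round(2),r.round(2))
E
python3 - <<'E'
from h import *
plan((.47,-.32,.36,90))
E
```

```text
now [ 0.1301 -0.5344  0.2313] yaw 13.68
[ 0.47 -0.32  0.36 90.  ] -> [ 38.1  -12.8  -12.87] [  0.     0.   -76.32]
```

servo_tool(steps="38.1 -12.8 -12.9 0 0 -76.3 1;38.1 -12.8 -12.9 0 0 -76.3 1;38.1 -12.8 -12.9 0 0 -76.3 1;38.1 -12.8 -12.9 0 0 -76.3 1;38.1 -12.8 -12.9 0 0 -76.3 1;38.1 -12.8 -12.9 0 0 -76.3 1;38.1 -12.8 -12.9 0 0 -76.3 1;38.1 -12.8 -12.9 0 0 -76.3 1;38.1 -12.8 -12.9 0 0 -76.3 1;38.1 -12.8 -12.9 0 0 -76.3 1")

```text
time: 1.9
tcp_pos: [0.4726, -0.3183, 0.3612]
tcp_rot: [2.214, 2.226, 0.001]
ft_force: [-1.2, -0.2, 0.5]
gripper_width: 0.0854
finger_force: 0.0
```

```bash
python3 - <<'E'
from h import *
p=grab('wrist','w1.png'); X=cloud(p); np.savez('w1.npz',X=X,c=p['color'],R=p['R'],t=p['t'])
print(p['R'].round(3).tolist(),(-p['R'].T@p['t']).round(3),p['fx'],observe()['joint_pos'])
for r in models.look_for(p,'bar0'):
    b=np.array(r['box']).round().astype(int); print(round(r['conf'],2),b,X[(b[1]+b[3])//2,(b[0]+b[2])//2].round(3))
plan((.6,.02,.4,90))
E
```

```text
[[1.0, 0.005, 0.001], [0.005, -0.96, 0.281], [0.003, -0.281, -0.96]] [ 0.472 -0.247  0.503] 376.6955575120358 [-7.25068248e-01  3.16204143e-01  1.19731929e-01  1.37368393e+00
 -3.39142099e-04  8.44690049e-01]
0.92 [245 126 292 161] [ 0.413 -0.27   0.024]
0.84 [260 204 303 245] [ 0.427 -0.373  0.025]
0.68 [360 121 402 164] [ 0.553 -0.268  0.025]
0.63 [343 204 381 243] [ 0.534 -0.371  0.023]
0.62 [413 236 451 273] [ 0.629 -0.413  0.025]
now [ 0.47   -0.3198  0.36  ] yaw 89.94
[6.e-01 2.e-02 4.e-01 9.e+01] -> [33.99 12.96 -4.02] [-0.04  0.01 -0.06]
```

View pics/w1.png

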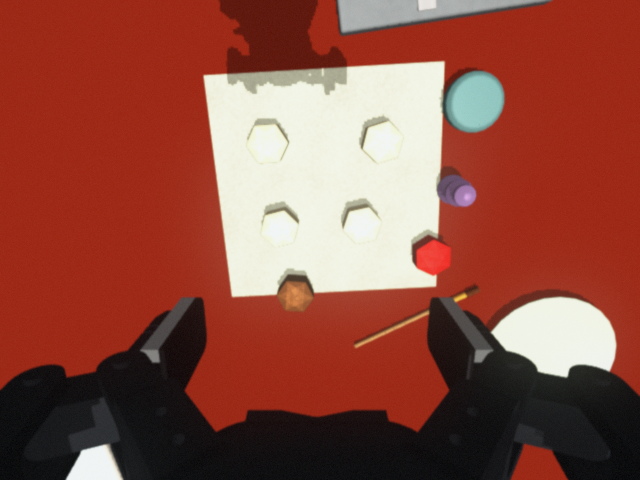

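The wrist view shows the four cream bars at (267,142), (280,226), (382,141) and (361,222). The red bar is at (433,256) and the brown one at (295,294); both are to be avoided. Now the carriage.

servo_tool(steps="36 14 7 0 0 0 1;36 14 7 0 0 0 1;36 14 7 0 0 0 1;36 14 7 0 0 0 1;36 14 7 0 0 0 1;36 14 7 0 0 0 1;36 14 7 0 0 0 1;36 14 7 0 0 0 1;36 14 7 0 0 0 1;36 14 7 0 0 0 1")

```text
time: 3.0
tcp_pos: [0.6094, 0.0394, 0.2893]
tcp_rot: [-2.222, -2.219, 0.003]
ft_force: [0.6, 0.2, 0.3]
gripper_width: 0.0853
finger_force: 0.0
```

```bash
python3 - <<'E'
from h import *
p=grab('wrist','w2.png'); X=cloud(p); np.savez('w2.npz',X=X,c=p['color'],R=p['R'],t=p['t'],K=[p[k] for k in('fx','fy','cx','cy')])
print(observe()['tcp_pos'])
for l in ('carriage','lever_knob','mark','handle','pointer'):
  for r in models.look_for(p,l):
    b=np.array(r['box']).round().astype(int); print(l,round(r['conf'],2),b,X[(b[1]+b[3])//2,(b[0]+b[2])//2].round(3))
E
```

```text
[0.60950009 0.03855415 0.2898546 ]
carriage 0.64 [236  98 415 314] [0.618 0.026 0.034]
lever_knob 0.62 [193 153 245 257] [0.508 0.03  0.047]
mark 0.66 [408 158 424 175] [0.713 0.069 0.033]
handle 0.63 [235 100 414 312] [0.617 0.027 0.035]
pointer 0.91 [237 100 413 314] [0.618 0.026 0.035]
```

View pics/w2.png

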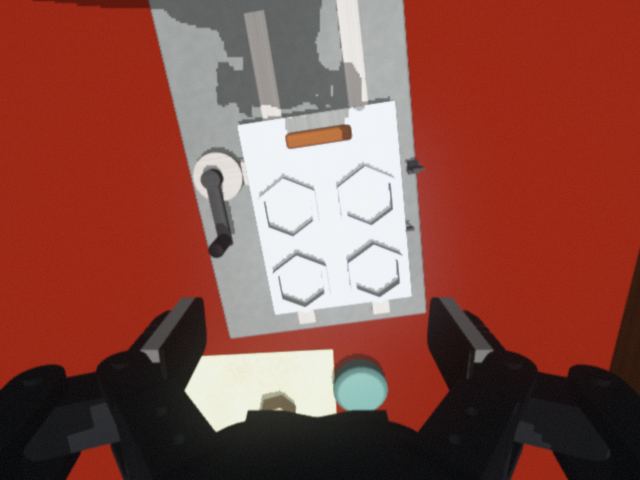

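The wrist picture shows nests at (289,206), (365,194), (302,279) and (374,268), and the handle at (319,136). The knob is at (220,245), the mark at (416,165) and the pointer at (410,227). Now I'll fit the carriage and bar poses.

```bash
cat >> h.py <<'E'
from scipy.optimize import minimize
def hexd(P,c,th): # apothem-distance of points from hexagon centre (th rad: normal dir)
    a=th+np.arange(3)*np.pi/3; return np.abs((P-c)@np.array([np.cos(a),np.sin(a)])).max(1)
def atz(p,z):
    R,t=p['R'],p['t']; v,u=np.mgrid[:480,:640]
    d=np.stack([(u-p['cx'])/p['fx'],(v-p['cy'])/p['fy'],np.ones((480,640))],-1)@R
    C=-R.T@t; return C+d*((z-C[2])/d[...,2])[...,None]
def fitbar(P,c0): # P: top points xy, near c0. maximise in - out
    best=None
    P=P[np.linalg.norm(P-c0,axis=1)<.045]
    for th in np.radians(np.arange(0,60,10)):
        f=lambda q:np.clip(hexd(P,q[:2],q[2])-.023,0,.01).sum()*1e3/len(P)
        r=minimize(f,[*c0,th],method='Nelder-Mead',options=dict(initial_simplex=[[*c0,th],[c0[0]+.006,c0[1],th],[c0[0],c0[1]+.006,th],[*c0,th+.2]],xatol=1e-5,fatol=1e-5))
        if best is None or r.fun<best.fun: best=r
    x=best.x; return x[:2],np.degrees(x[2])%60,best.fun,len(P)
E
python3 - <<'E'
from h import *
w=np.load('w2.npz'); X=w['X']; c=w['c'].astype(float)
K=w['K']; p=dict(R=w['R'],t=w['t'],fx=K[0],fy=K[1],cx=K[2],cy=K[3])
V=X.reshape(-1,3); 
pl=(X[...,2]>.028)&(X[...,2]<.043)&(np.abs(X[...,0]-.62)<.1)&(np.abs(X[...,1]-.03)<.13)
print('plate z',np.median(X[...,2][pl&(c.min(-1)>200)]), 'floor/rim hist',np.histogram(X[...,2][(c.min(-1)>190)&(np.abs(X[...,0]-.62)<.1)&(np.abs(X[...,1]-.03)<.13)],bins=np.arange(.02,.06,.003)))
for thr in (200,220,235):
    m=(c.min(-1)>thr).astype(np.uint8); n,lab,st,ce=cv2.connectedComponentsWithStats(m); k=lab[225,330]
    P=atz(p,.036)[lab==k][:,:2]
    (cx,cy),(a,b),an=cv2.minAreaRect((P*1000).astype(np.float32)); print(thr,cx,cy,a,b,an,st[k])
G=atz(p,.036)
ys,xs=np.meshgrid(np.arange(.17,-.12,-.0005),np.arange(.50,.75,.0005),indexing='ij') # rows y desc, cols x
Q=np.stack([xs,ys,np.full_like(xs,.036)],-1)@p['R'].T+p['t']
u=(Q[...,0]/Q[...,2]*p['fx']+p['cx']).astype(np.float32);v=(Q[...,1]/Q[...,2]*p['fy']+p['cy']).astype(np.float32)
cv2.imwrite('pics/ortho.png',cv2.remap(w['c'][:,:,::-1].copy(),u,v,cv2.INTER_CUBIC))
# rims by depth
m=(X[...,2]>.043)&(X[...,2]<.053)&(c.min(-1)>150)&(np.abs(X[...,0]-.62)<.09)&(np.abs(X[...,1]-.015)<.09)
P=X[m][:,:2]
def cost(q):
    R=np.array([[np.cos(q[2]),-np.sin(q[2])],[np.sin(q[2]),np.cos(q[2])]])
    L=(P-q[:2])@R; C=np.where(L>0,.042,-.042)
    return np.clip(np.abs(hexd(L-C,0,0)-.027)-.003,0,.006).mean()*1e3
best=min((minimize(cost,[.62+dx,.015+dy,a],method='Nelder-Mead',options=dict(initial_simplex=np.array([.62+dx,.015+dy,a])+np.array([[0,0,0],[.004,0,0],[0,.004,0],[0,0,.05]]))) for dx in(-.01,0,.01) for dy in (-.02,-.01,0,.01) for a in (.05,.12)),key=lambda r:r.fun)
print('rim fit',best.x,np.degrees(best.x[2]),best.fun,len(P))
w=np.load('w1.npz'); X=w['X']; c=w['c'].astype(float); V=X.reshape(-1,3)
m=(X[...,2]>.017)&(X[...,2]<.034)&(c.min(-1)>140); P=X[m][:,:2]
for c0 in ((.413,-.27),(.427,-.373),(.553,-.268),(.534,-.371)): print(fitbar(P,np.array(c0)))
E
```

```text
plate z 0.03507225294491153 floor/rim hist (array([  411,    10,     0,     9,  9856, 11287,    13,    20,  1716,
        1985,     0,     0,     0]), array([0.02 , 0.023, 0.026, 0.029, 0.032, 0.035, 0.038, 0.041, 0.044,
       0.047, 0.05 , 0.053, 0.056, 0.059]))
200 622.5860595703125 7.537544250488281 163.11256408691406 230.61517333984375 8.390972137451172 [  238   101   174   223 24958]
220 622.9005126953125 7.96826171875 161.78683471679688 229.24078369140625 8.38992691040039 [  238   101   173   222 23915]
235 623.3574829101562 14.085945129394531 157.40541076660156 215.6029815673828 8.403738021850586 [  239   102   171   211 21777]
rim fit [ 0.62737984 -0.01102654  0.14696443] 8.420441614264584 0.005163703873614342 3693
(array([ 0.41181741, -0.27003587]), np.float64(34.066216887295006), np.float64(0.0002441789946595581), 1221)
(array([ 0.42480779, -0.37921073]), np.float64(45.27405347526906), np.float64(0.0), 1001)
(array([ 0.55501759, -0.26756192]), np.float64(48.35198106978748), np.float64(2.0052748837941824e-05), 1230)
(array([ 0.53397026, -0.37382149]), np.float64(43.15680213168206), np.float64(0.0), 1021)
```

View pics/ortho.png

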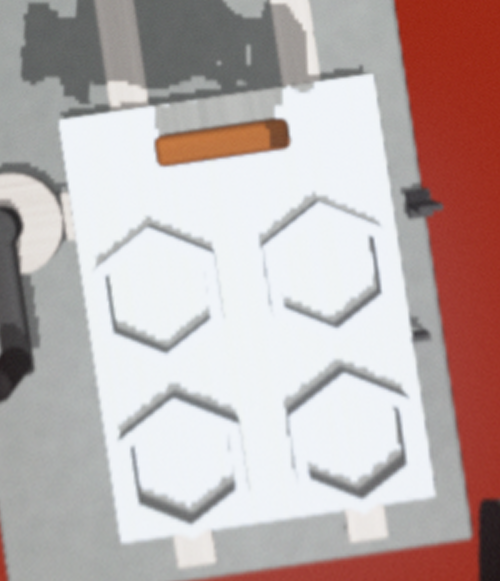

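```bash
cat >> h.py <<'E'
def fithex(p,mask,c0,z=.0255,a0=.023,r=.036):
    G=atz(p,z)[...,:2].reshape(-1,2); s=np.linalg.norm(G-c0,axis=1)<r; G=G[s]; M=mask.reshape(-1)[s].astype(float)
    f=lambda q:((M-1/(1+np.exp(np.clip((hexd(G,q[:2],q[2])-q[3])/.0006,-30,30))))**2).mean()
    b=min((minimize(f,[*c0,th,a0],method='Nelder-Mead',options=dict(initial_simplex=np.array([*c0,th,a0])+np.array([[0]*4,[.005,0,0,0],[0,.005,0,0],[0,0,.2,0],[0,0,0,.001]]),maxiter=600)) for th in np.radians(np.arange(0,60,15))),key=lambda r:r.fun)
    return b.x[:2].round(4),(np.degrees(b.x[2])%60).round(1),b.x[3].round(4),round(b.fun,3)
NC=np.array([.6274,-.0110]); NY=8.42
def nest(i):
    e=np.radians(NY); ex=np.array([np.cos(e),np.sin(e)]); ey=np.array([-ex[1],ex[0]])
    s=[(-1,-1),(1,-1),(-1,1),(1,1)][i]; return NC+.042*(s[0]*ex+s[1]*ey)
E
python3 - <<'E'
from h import *
w=np.load('w1.npz'); X=w['X']; c=w['c'].astype(float); K=np.load('w2.npz')['K']
p=dict(R=w['R'],t=w['t'],fx=K[0],fy=K[1],cx=K[2],cy=K[3])
m=(X[...,2]>.017)&(X[...,2]<.034)&(c.min(-1)>140)
print(np.median(X[...,2][m&(X[...,2]>.022)]))
for c0 in ((.413,-.27),(.427,-.373),(.553,-.268),(.534,-.371)): print(fithex(p,m,np.array(c0)))
print([nest(i).round(4) for i in range(4)])
plan((.555,-.268,.10,78),(.555,-.268,.013,78))
E
```

```text
0.025022243938412417
(array([ 0.412, -0.27 ]), np.float64(34.0), np.float64(0.0229), np.float64(0.012))
(array([ 0.4249, -0.3788]), np.float64(45.1), np.float64(0.0228), np.float64(0.011))
(array([ 0.5549, -0.2674]), np.float64(47.6), np.float64(0.0229), np.float64(0.01))
(array([ 0.5338, -0.3735]), np.float64(43.6), np.float64(0.0229), np.float64(0.011))
[array([ 0.592 , -0.0587]), array([ 0.6751, -0.0464]), array([0.5797, 0.0244]), array([0.6628, 0.0367])]
now [0.61   0.0385 0.2907] yaw 89.84
[ 0.555 -0.268  0.1   78.   ] -> [-30.66  -5.43  19.07] [3.000e-02 1.000e-02 1.184e+01]
[ 5.55e-01 -2.68e-01  1.30e-02  7.80e+01] -> [-30.66  -5.43  27.77] [3.000e-02 1.000e-02 1.184e+01]
```

servo_tool(steps="-30.6 -5.4 19 0 0 11.6 0.6;-30.6 -5.4 19 0 0 11.6 0.6;-30.6 -5.4 19 0 0 11.6 0.6;-30.6 -5.4 19 0 0 11.6 0.6;-30.6 -5.4 19 0 0 11.6 0.6;-30.6 -5.4 19 0 0 11.6 0.6;-30.6 -5.4 19 0 0 11.6 0.6;-30.6 -5.4 19 0 0 11.6 0.6;-30.6 -5.4 19 0 0 11.6 0.6;-30.6 -5.4 19 0 0 11.6 0.6")

```text
time: 4.3
tcp_pos: [0.5562, -0.2657, 0.101]
tcp_rot: [2.435, 1.985, 0.001]
ft_force: [-0.1, -1.2, -0.0]
gripper_width: 0.0681
finger_force: 0.0
```

```bash
python3 - <<'E'
from h import *
plan((.555,-.2675,.013,77.6))
E
```

```text
now [ 0.5562 -0.2657  0.101 ] yaw 78.36
[ 5.550e-01 -2.675e-01  1.300e-02  7.760e+01] -> [-0.2  -0.09  8.8 ] [ 0.03 -0.03  0.76]
```

servo_tool(steps="0 0 5 0 0 0.6 0.6;0 0 8.7 0 0 0.6 0.6;0 0 8.7 0 0 0.6 0.6;0 0 8.7 0 0 0.6 -0.2;0 0 8.7 0 0 0.6 -0.2;0 0 8.7 0 0 0.6 -0.2;0 0 8.7 0 0 0.6 -0.2;0 0 8.7 0 0 0.6 -0.2", force=40)

```text
time: 5.1
tcp_pos: [0.5582, -0.2667, 0.0161]
tcp_rot: [2.442, 1.97, 0.004]
ft_force: [0.3, 1.8, 7.4]
gripper_width: 0.0444
finger_force: 41.8
```

```bash
python3 - <<'E'
from h import *
grab('wrist','g1.png')
x,y=nest(1)
plan((.555,-.2675,.17,77.6),(x,y,.12,98.4))
E
```

```text
now [ 0.5582 -0.2667  0.0161] yaw 77.81
[ 0.555  -0.2675  0.17   77.6   ] -> [ -0.16  -0.22 -15.39] [0.28 0.04 0.21]
[ 6.751e-01 -4.640e-02  1.200e-01  9.840e+01] -> [ 23.99   6.82 -10.37] [  0.27   0.09 -20.59]
```

View pics/g1.png

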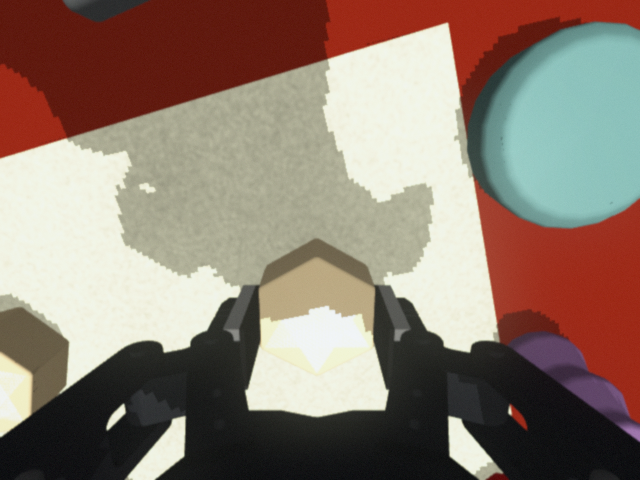

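The bar is held between the pads at about (317,310), with its full top face visible. I'll lift it and carry it over the far-right nest.

servo_tool(steps="0 0 -5 0 0 0 -0.2;0 0 -10 0 0 0 -0.2;5 1.4 -11.5 0 0 -7 -0.2;10 2.8 -11.5 0 0 -14 -0.2;15 4.3 -11.5 0 0 -20.6 -0.2;20 5.7 -11.5 0 0 -20.6 -0.2;24.1 6.8 -11 0 0 -20.6 -0.2;24.1 6.8 -11 0 0 -20.6 -0.2;24.1 6.8 -11 0 0 -20.6 -0.2;24.1 6.8 -11 0 0 -20.6 -0.2")

```text
time: 6.15
tcp_pos: [0.6733, -0.0457, 0.1238]
tcp_rot: [2.054, 2.377, -0.0]
ft_force: [1.1, -0.6, -1.2]
gripper_width: 0.0447
finger_force: 41.5
```

```bash
cat >> h.py <<'E'
def inhand(p,o,zt=None):
    X=cloud(p); c=p['color'].astype(float); T=Ro.from_rotvec(o['tcp_rot']); L=T.inv().apply((X-o['tcp_pos']).reshape(-1,3)).reshape(X.shape)
    s=(np.abs(L[...,0])<.035)&(np.abs(L[...,1])<.026)&(L[...,2]>-.04)&(L[...,2]<.02)&(c.sum(-1)>300)
    z=np.nanmedian(L[...,2][s]); m=s&(np.abs(L[...,2]-z)<.006)
    # rays to plane in tool frame: top face assumed at depth z
    P=L[m][:,:2]; return z,m,L
def inhandfit(p,o):
    z,m,L=inhand(p,o); T=Ro.from_rotvec(o['tcp_rot']).as_matrix()
    q=dict(p); q['R']=p['R']@T; q['t']=p['R']@o['tcp_pos']+p['t']   # express in tool frame
    G=atz(q,z)[...,:2]; P=G[m]
    x=P[:,0]; # x extents: points within |y| slices -> corners pointing along +-x
    print('top face z in tool',round(z,4),'n',m.sum(),'x ext',np.percentile(x,[.5,99.5]).round(4),'y ext',np.percentile(P[:,1],[.5,99.5]).round(4))
    return fithex(q,m,np.array([P[:,0].mean(),P[:,1].mean()]),z=z)
E
python3 - <<'E'
from h import *
o=observe(); p=grab('wrist','g2.png'); o=observe()
print(o['tcp_pos'],o['gripper_width'],o['ft_force'],o['finger_force'])
print(inhandfit(p,o))
z,m,L=inhand(p,o); v,u=np.where(m); print(u.min(),u.max(),v.min(),v.max())
X=cloud(p); np.savez('g2.npz',X=X,m=m)
plan((*nest(1),.12,98.4))
E
```

```text
[ 0.67312512 -0.04613144  0.12376234] 0.0446704069637529 [-0.70878672  0.21356977 -0.52972477] 41.53653110697633
top face z in tool -0.0089 n 10746 x ext [-0.0252  0.024 ] y ext [-0.0217  0.0227]
(array([-0.0008,  0.0005]), np.float64(30.3), np.float64(0.023), np.float64(0.015))
249 381 252 374
now [ 0.6731 -0.0461  0.1238] yaw 98.29
[ 6.751e-01 -4.640e-02  1.200e-01  9.840e+01] -> [-0.05  0.19  0.38] [ 0.01  0.03 -0.11]
```

View pics/g2.png

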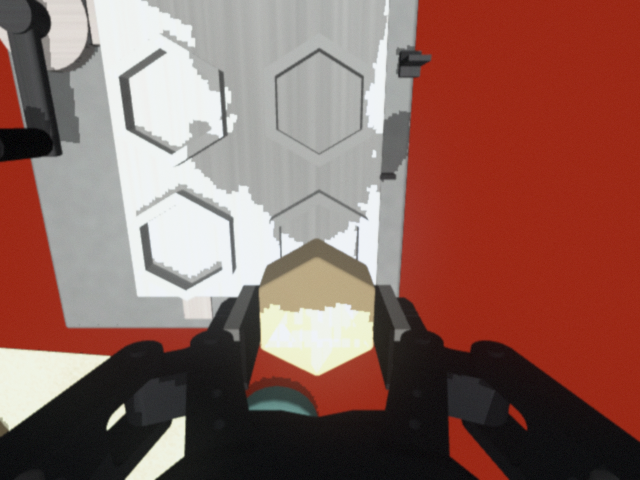

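The bar is held well; its hex centre in the tool frame is about (-0.8, 0.5) mm. The other nests show at (320,100), (175,100) and (190,240). I'll re-fit the carriage from this closer shot.

```bash
cat >> h.py <<'E'
def carfit(X,guess=(.6274,-.0110,.147),excl=None):
    g=np.array(guess); m=(X[...,2]>.043)&(X[...,2]<.0525)
    if excl is not None: m&=~excl
    P=X[m][:,:2]; rot=lambda a:np.array([[np.cos(a),-np.sin(a)],[np.sin(a),np.cos(a)]])
    L=(P-g[:2])@rot(g[2]); P=P[(np.abs(L)<.08).all(1)]
    def cost(q):
        L=(P-q[:2])@rot(q[2]); C=np.where(L>0,.042,-.042); return np.clip(np.abs(hexd(L-C,0,0)-.027),0,.006).mean()*1e3
    b=min((minimize(cost,g+d,method='Nelder-Mead',options=dict(initial_simplex=g+d+np.array([[0,0,0],[.003,0,0],[0,.003,0],[0,0,.03]]))) for d in np.array([[0,0,0],[.003,.003,0],[-.003,-.003,0]])),key=lambda r:r.fun)
    return b.x.round(5),np.degrees(b.x[2]).round(2),round(b.fun,3),len(P)
E
python3 - <<'E'
from h import *
w=np.load('g2.npz'); X=w['X']
print(carfit(X)); print(carfit(np.load('w2.npz')['X']))
E
```

```text
(array([ 0.62779, -0.01109,  0.14647]), np.float64(8.39), np.float64(1.663), 14136)
(array([ 0.62733, -0.01057,  0.14705]), np.float64(8.43), np.float64(1.657), 4251)
```

servo_tool(steps="0 0.2 2.7 0 0 0 -0.2;0 0.2 5.3 0 0 0 -0.2;0 0.2 5.3 0 0 0 -0.2;0 0.2 5.3 0 0 0 -0.2;0 0.2 5.3 0 0 0 -0.2")

```text
time: 6.7
tcp_pos: [0.6764, -0.0456, 0.0721]
tcp_rot: [2.053, 2.375, 0.002]
ft_force: [0.2, -0.7, -0.1]
gripper_width: 0.0449
finger_force: 41.5
```

```bash
cat >> h.py <<'E'
NC=np.array([.6278,-.0111]); NY=8.39
def corr(i,off,dz=None): # shift in tool cm to bring held bar centre (off, tool xy m) over nest i
    o=observe(); R=Ro.from_rotvec(o['tcp_rot']); b=o['tcp_pos']+R.apply([*off,0]); d=np.array([*(nest(i)-b[:2]),0])
    M=R.as_matrix(); yaw=np.degrees(np.arctan2(M[1,0],M[0,0])); e=(NY+90-yaw+30)%60-30
    print('tcp',o['tcp_pos'].round(4),'shift cm',(R.inv().apply(d)*100).round(3),'turn about tool z',-e.round(2),'F',o['ft_force'].round(1),'w',o['gripper_width'].round(4),'tilt',M[:,2].round(4))
E
python3 - <<'E'
from h import *
p=grab('wrist','g3.png'); o=observe(); print(inhandfit(p,o)); print(carfit(cloud(p),(.6278,-.0111,.1464)))
corr(1,(-.0008,.0005))
E
```

```text
top face z in tool -0.0088 n 10488 x ext [-0.0258  0.0222] y ext [-0.0221  0.0223]
(array([-0.0019,  0.0001]), np.float64(30.0), np.float64(0.0228), np.float64(0.013))
(array([ 0.62803, -0.01106,  0.14701]), np.float64(8.42), np.float64(1.703), 24294)Traceback (most recent call last):
  File "<stdin>", line 3, in <module>
  File "h.py", line 72, in corr
    print('tcp',o['tcp_pos'].round(4),'shift cm',(R.inv().apply(d)*100).round(3),'turn about tool z',-e.round(2),'F',o['ft_force'].round(1),'w',o['gripper_width'].round(4),'tilt',M[:,2].round(4))
                                                                                                                                                ^^^^^^^^^^^^^^^^^^^^^^^^
AttributeError: 'float' object has no attribute 'round'
```

```bash
sed -i "s/o\['gripper_width'\].round(4)/round(o['gripper_width'],4)/" h.py; python3 - <<'E'
from h import *
p=grab('wrist'); o=observe(); print(inhandfit(p,o))
corr(1,(-.0015,.0002))
E
```

```text
top face z in tool -0.009 n 10510 x ext [-0.0258  0.0222] y ext [-0.0219  0.0225]
(array([-0.0019,  0.0003]), np.float64(30.0), np.float64(0.0228), np.float64(0.013))
tcp [ 0.6766 -0.0451  0.0721] shift cm [ 0.029 -0.152 -0.   ] turn about tool z -0.04 F [-1.  -0.2 -0.5] w 0.0447 tilt [ 2.8e-03 -5.0e-04 -1.0e+00]
```

servo_tool(steps="0.05 -0.15 0.3 0 0 0 -0.2;0.05 -0.15 0.3 0 0 0 -0.2;0.05 -0.15 0.6 0 0 0 -0.2;0.05 -0.15 0.8 0 0 0 -0.2;0.05 -0.15 1 0 0 0 -0.2;0.05 -0.15 1 0 0 0 -0.2")

```text
time: 7.4
tcp_pos: [0.6736, -0.0441, 0.0597]
tcp_rot: [-2.053, -2.377, 0.001]
ft_force: [0.4, 0.0, -1.2]
gripper_width: 0.0445
finger_force: 41.5
```

```bash
python3 - <<'E'
from h import *
corr(1,(-.0019,.0002))
E
```

```text
tcp [ 0.6736 -0.0441  0.0597] shift cm [-0.076  0.133 -0.   ] turn about tool z -0.0 F [ 0.4  0.  -1.2] w 0.0445 tilt [-9.e-04  2.e-04 -1.e+00]
```

```bash
python3 - <<'E'
from h import *
for i in range(5):
    p=grab('wrist'); o=observe(); print(o['time'],o['tcp_pos'].round(4),o['joint_pos'].round(4),o['ft_force'].round(1))
print(inhandfit(p,o)); print(carfit(cloud(p),(.6278,-.0111,.1464)))
E
```

```text
7.45 [ 0.6737 -0.0442  0.0599] [-0.1747  0.696  -0.0404  0.8349  0.      1.2498] [-0.5  0.1 -0.9]
7.5 [ 0.6738 -0.0442  0.0601] [-0.1747  0.6958 -0.0403  0.835  -0.      1.2498] [-0.4 -0.  -1. ]
7.55 [ 0.674  -0.0442  0.0602] [-0.1747  0.6957 -0.0401  0.835  -0.      1.2498] [-0.1 -0.6 -0.5]
7.6 [ 0.674  -0.0442  0.0603] [-0.1747  0.6956 -0.0401  0.835   0.      1.2498] [ 1.   0.  -0.1]
7.65 [ 0.674  -0.0442  0.0604] [-0.1747  0.6955 -0.0401  0.835   0.      1.2498] [ 0.7 -0.2 -0.6]
top face z in tool -0.0087 n 10454 x ext [-0.0257  0.0223] y ext [-0.0219  0.0225]
(array([-0.0018,  0.0003]), np.float64(30.0), np.float64(0.0228), np.float64(0.012))
(array([ 0.62802, -0.01121,  0.14533]), np.float64(8.33), np.float64(1.758), 27661)
```

servo_tool(steps="0 0.07 0.3 0 0 0 -0.2;0 0.07 0.5 0 0 0 -0.2;0 0.07 0.7 0 0 0 -0.2;0 0.07 0.9 0 0 0 -0.2;0 0.07 0.9 0 0 0 -0.2;0 0.07 0.9 0 0 0 -0.2")

```text
time: 8.25
tcp_pos: [0.6745, -0.0441, 0.0521]
tcp_rot: [2.053, 2.378, 0.0]
ft_force: [-2.4, 0.7, 5.7]
gripper_width: 0.0448
finger_force: 42.2
```

```bash
python3 - <<'E'
from h import *
for i in range(3): p=grab('wrist','g4.png')
o=observe();print(inhandfit(p,o)); corr(1,(-.0018,.0003))
E
```

```text
top face z in tool -0.0085 n 10459 x ext [-0.0259  0.0222] y ext [-0.0219  0.0226]
(array([-0.002 ,  0.0004]), np.float64(30.0), np.float64(0.0228), np.float64(0.012))
tcp [ 0.6745 -0.0441  0.0521] shift cm [-0.075  0.03   0.   ] turn about tool z -0.0 F [-2.6  0.4  5.4] w 0.0445 tilt [ 1.e-04 -1.e-04 -1.e+00]
```

View pics/g4.png

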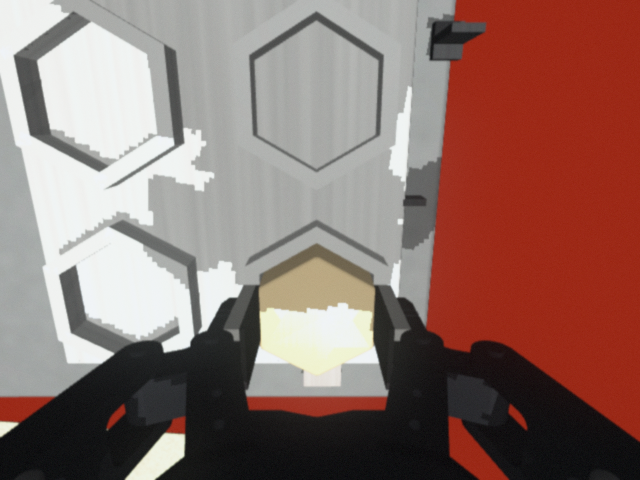

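The bar is on the nest floor (z matches and there is light contact force), with its top seen inside the nest at (317,310). I'll release and go to look at the bars again.

servo_tool(steps="0 0 0 0 0 0 0.3;0 0 0 0 0 0 0.3;0 0 -3 0 0 0 0.3;0 0 -8 0 0 0 0.5;-5 -5 -13 0 0 7 0.6;-8.5 -9 -16.8 0 0 14 0.6;-12 -13 -16.8 0 0 20 0.6;-16 -17 -16.8 0 0 20 0.6;-20 -21 -16.8 0 0 20 0.6;-21.5 -22.8 -16.8 0 0 20 0.6")

```text
time: 9.4
tcp_pos: [0.5011, -0.2643, 0.2181]
tcp_rot: [2.433, 1.985, 0.0]
ft_force: [0.5, -1.3, -0.1]
gripper_width: 0.0683
finger_force: 0.0
```

servo_tool(steps="0 0 0 0 0 0 0.6;0 0 0 0 0 0 0.6;0 0 0 0 0 0 0.6")

```text
time: 9.7
tcp_pos: [0.5026, -0.2622, 0.2173]
tcp_rot: [-2.434, -1.986, -0.001]
ft_force: [-0.2, -0.9, -0.3]
gripper_width: 0.0681
finger_force: 0.0
```

```bash
cat >> h.py <<'E'
def bars(p,guesses=None):
    X=cloud(p); c=p['color'].astype(float); out=[]
    m=(X[...,2]>.017)&(X[...,2]<.034)&(c.min(-1)>110)&(c[...,0]-c[...,2]<120)
    n,lab,st,ce=cv2.connectedComponentsWithStats(m.astype(np.uint8))
    for k in range(1,n):
        if st[k,4]<400: continue
        c0=np.nanmedian(X[lab==k],0)[:2]
        if not(.3<c0[0]<.72 and -.6<c0[1]<-.15): continue
        print(st[k].tolist(),*fithex(p,lab==k,c0))
E
python3 - <<'E'
from h import *
p=grab('wrist','b2.png'); bars(p); plan((.5338,-.3735,.10,73.6))
E
```

```text
[455, 82, 78, 81, 4809] [ 0.6645 -0.2209] 58.3 0.0311 0.048
[196, 208, 54, 52, 2063] [ 0.4126 -0.2698] 34.0 0.023 0.012
[346, 286, 50, 48, 1726] [ 0.534  -0.3731] 43.3 0.023 0.012
[241, 311, 47, 46, 1626] [ 0.4254 -0.3783] 44.7 0.023 0.012
now [ 0.5028 -0.2618  0.2173] yaw 78.47
[ 0.5338 -0.3735  0.1    73.6   ] -> [-10.33   5.27  11.72] [-0.01 -0.02  4.87]
```

servo_tool(steps="-10.3 5.3 14 0 0 4.9 0.6;-10.3 5.3 14 0 0 4.9 0.6;-10.3 5.3 14 0 0 4.9 0.6;-10.3 5.3 14 0 0 4.9 0.6;-10.3 5.3 14 0 0 4.9 0.6;-10.3 5.3 14 0 0 4.9 0.6;-10.3 5.3 18.3 0 0 4.9 0.6;-10.3 5.3 20.2 0 0 4.9 0.6;-10.3 5.3 20.2 0 0 4.9 0.6;-10.3 5.3 20.2 0 0 4.9 -0.2")

```text
time: 10.75
tcp_pos: [0.5345, -0.3737, 0.0175]
tcp_rot: [2.515, 1.88, 0.001]
ft_force: [-0.3, -0.8, 0.6]
gripper_width: 0.0552
finger_force: 0.0
```

servo_tool(steps="0 0 0 0 0 0 -0.2;0 0 0 0 0 0 -0.2;0 0 0 0 0 0 -0.2;0 0 0 0 0 0 -0.2")

```text
time: 11.15
tcp_pos: [0.5352, -0.3751, 0.0184]
tcp_rot: [2.514, 1.877, 0.003]
ft_force: [-0.3, 2.1, 7.8]
gripper_width: 0.0443
finger_force: 41.6
```

```bash
python3 - <<'E'
from h import *
plan((.5338,-.3735,.15,73.6),(*nest(3),.12,98.4))
E
```

```text
now [ 0.5352 -0.3751  0.0184] yaw 73.51
[ 0.5338 -0.3735  0.15   73.6   ] -> [  0.1   -0.12 -13.16] [ 0.26  0.05 -0.09]
[6.632e-01 3.660e-02 1.200e-01 9.840e+01] -> [ 43.1    0.64 -10.19] [  0.24   0.11 -24.89]
```

servo_tool(steps="0 0 -5 0 0 0 -0.2;0 0 -10 0 0 0 -0.2;5 0.1 -10.5 0 0 -5 -0.2;10 0.2 -10.5 0 0 -10 -0.2;15 0.3 -10.5 0 0 -15 -0.2;20 0.4 -10.5 0 0 -20 -0.2;25 0.5 -10.5 0 0 -24.9 -0.2;30 0.5 -10.5 0 0 -24.9 -0.2;35 0.6 -10.5 0 0 -24.9 -0.2;40 0.6 -10.5 0 0 -24.9 -0.2")

```text
time: 12.15
tcp_pos: [0.6536, 0.0091, 0.122]
tcp_rot: [2.052, 2.376, 0.002]
ft_force: [0.9, -0.7, -0.6]
gripper_width: 0.0449
finger_force: 41.4
```

servo_tool(steps="3 0.4 0 0 0 0 -0.2;3 0.4 0 0 0 0 -0.2;3 0.4 3 0 0 0 -0.2;3 0.4 4.7 0 0 0 -0.2;3 0.4 4.7 0 0 0 -0.2;3 0.4 4.7 0 0 0 -0.2;3 0.4 4.7 0 0 0 -0.2;3 0.4 4.7 0 0 0 -0.2")

```text
time: 12.95
tcp_pos: [0.6534, 0.037, 0.075]
tcp_rot: [2.052, 2.376, 0.002]
ft_force: [-0.1, 0.1, -0.1]
gripper_width: 0.0448
finger_force: 44.7
```

```bash
python3 - <<'E'
from h import *
p=grab('wrist','g5.png'); o=observe(); r=inhandfit(p,o); print(r); corr(3,r[0])
E
```

```text
top face z in tool -0.0068 n 10339 x ext [-0.0235  0.0248] y ext [-0.0216  0.0225]
(array([0.0006, 0.0005]), np.float64(29.9), np.float64(0.0228), np.float64(0.013))
tcp [0.6532 0.0371 0.0748] shift cm [-0.254  0.935  0.002] turn about tool z -0.03 F [-0.   0.  -0.6] w 0.0442 tilt [ 2.1e-03 -1.0e-04 -1.0e+00]
```

servo_tool(steps="-0.25 0.93 0 0 0 0 -0.2;-0.25 0.93 0 0 0 0 -0.2;-0.25 0.93 0 0 0 0 -0.2;-0.25 0.93 0 0 0 0 -0.2;-0.25 0.93 0 0 0 0 -0.2;-0.25 0.93 0 0 0 0 -0.2")

```text
time: 13.6
tcp_pos: [0.6617, 0.0363, 0.0735]
tcp_rot: [-2.053, -2.378, 0.0]
ft_force: [0.3, -0.3, 0.0]
gripper_width: 0.0449
finger_force: 44.7
```

```bash
python3 - <<'E'
from h import *
p=grab('wrist','g5.png'); o=observe(); r=inhandfit(p,o); print(r); corr(3,r[0])
print(carfit(cloud(p),(.6278,-.0111,.1464)))
E
```

```text
top face z in tool -0.0066 n 10333 x ext [-0.0234  0.0248] y ext [-0.0218  0.0223]
(array([0.0007, 0.0003]), np.float64(30.1), np.float64(0.0228), np.float64(0.013))
tcp [0.6617 0.0363 0.0735] shift cm [-0.069  0.123 -0.   ] turn about tool z -0.01 F [-0.   0.2 -1. ] w 0.0443 tilt [-1.e-04  0.e+00 -1.e+00]
(array([ 0.62776, -0.01065,  0.13961]), np.float64(8.0), np.float64(1.889), 11469)
```

servo_tool(steps="-0.03 0.1 0 0 0 0 -0.2;-0.03 0.1 0 0 0 0 -0.2;-0.03 0.1 0.3 0 0 0 -0.2;-0.03 0.1 0.6 0 0 0 -0.2;-0.03 0.1 0.8 0 0 0 -0.2;-0.03 0.1 1.0 0 0 0 -0.2;-0.03 0.1 1.0 0 0 0 -0.2;-0.03 0.1 1.0 0 0 0 -0.2")

```text
time: 14.45
tcp_pos: [0.6629, 0.0362, 0.0634]
tcp_rot: [-2.053, -2.378, 0.0]
ft_force: [-0.6, -0.2, -1.1]
gripper_width: 0.0446
finger_force: 44.7
```

```bash
python3 - <<'E'
from h import *
p=grab('wrist','g6.png'); o=observe(); r=inhandfit(p,o); print(r); corr(3,r[0])
E
```

```text
top face z in tool -0.0063 n 10293 x ext [-0.0235  0.0247] y ext [-0.0219  0.0223]
(array([0.0006, 0.0003]), np.float64(29.9), np.float64(0.0228), np.float64(0.013))
tcp [0.6629 0.0361 0.0635] shift cm [-0.022  0.004  0.   ] turn about tool z -0.01 F [-0.9 -0.4 -0.6] w 0.0444 tilt [ 0. -0. -1.]
```

servo_tool(steps="0 0 0.3 0 0 0 -0.2;0 0 0.6 0 0 0 -0.2;0 0 0.9 0 0 0 -0.2;0 0 1.1 0 0 0 -0.2;0 0 1.1 0 0 0 -0.2;0 0 1.1 0 0 0 -0.2")

```text
time: 15.1
tcp_pos: [0.6629, 0.0362, 0.0544]
tcp_rot: [2.053, 2.377, 0.001]
ft_force: [-5.4, 0.5, 11.8]
gripper_width: 0.0441
finger_force: 46.0
```

servo_tool(steps="0 0 -0.2 0 0 0 0.2;0 0 -0.2 0 0 0 0.2;0 0 -0.2 0 0 0 0.2;0 0 -4 0 0 0 0.3;0 0 -9 0 0 0 0.6;-2 -2 -13 0 0 4 0.6")

```text
time: 15.7
tcp_pos: [0.6476, 0.0152, 0.1841]
tcp_rot: [2.132, 2.306, 0.003]
ft_force: [0.9, -0.1, 1.5]
gripper_width: 0.0686
finger_force: 0.0
```

servo_tool(steps="-26.2 -20.7 -4 0 0 18 0.6;-26.2 -20.7 -4 0 0 18 0.6;-26.2 -20.7 -4 0 0 18 0.6;-26.2 -20.7 -4 0 0 18 0.6;-26.2 -20.7 -4 0 0 18 0.6;-26.2 -20.7 -4 0 0 18 0.6;-26.2 -20.7 -4 0 0 18 0.6;-26.2 -20.7 -4 0 0 18 0.6;-26.2 -20.7 -4 0 0 18 0.6;-26.2 -20.7 -4 0 0 18 0.6")

```text
time: 16.7
tcp_pos: [0.46, -0.2628, 0.2221]
tcp_rot: [-2.468, -1.943, -0.0]
ft_force: [0.3, -0.7, -0.2]
gripper_width: 0.069
finger_force: 0.0
```

```bash
python3 - <<'E'
from h import *
p=grab('wrist','b3.png'); bars(p); plan((.4254,-.3783,.08,74.7),(.4254,-.3783,.0155,74.7))
E
```

```text
[501, 62, 77, 82, 4798] [ 0.6643 -0.2206] 4.1 0.0308 0.044
[242, 198, 54, 53, 2042] [ 0.4124 -0.2696] 34.3 0.0229 0.011
[287, 300, 46, 47, 1628] [ 0.4251 -0.3781] 45.3 0.023 0.01
now [ 0.4601 -0.2626  0.2221] yaw 76.48
[ 0.4254 -0.3783  0.08   74.7   ] -> [-12.07  -0.66  14.2 ] [-0.03 -0.03  1.78]
[ 4.254e-01 -3.783e-01  1.550e-02  7.470e+01] -> [-12.08  -0.66  20.65] [-0.03 -0.03  1.78]
```

servo_tool(steps="-12 -0.7 15 0 0 1.5 0.6;-12 -0.7 15 0 0 1.5 0.6;-12 -0.7 15 0 0 1.5 0.6;-12 -0.7 15 0 0 1.5 0.6;-12 -0.7 15 0 0 1.5 0.6;-12 -0.7 15 0 0 1.5 0.6;-12 -0.7 18.5 0 0 1.5 0.6;-12 -0.7 20.6 0 0 1.5 0.6;-12 -0.7 20.6 0 0 1.5 0.6;-12 -0.7 20.6 0 0 1.5 -0.2")

```text
time: 17.75
tcp_pos: [0.4259, -0.3781, 0.0179]
tcp_rot: [2.491, 1.912, 0.0]
ft_force: [0.8, -0.8, -0.5]
gripper_width: 0.0553
finger_force: 0.0
```

servo_tool(steps="0 0 0 0 0 0 -0.2;0 0 0 0 0 0 -0.2;0 0 0 0 0 0 -0.2;0 0 0 0 0 0 -0.2")

```text
time: 18.15
tcp_pos: [0.4263, -0.3793, 0.0188]
tcp_rot: [2.491, 1.908, 0.002]
ft_force: [0.8, 2.7, 7.9]
gripper_width: 0.0444
finger_force: 41.6
```

```bash
python3 - <<'E'
from h import *
plan((*nest(2),.12,98.4))
E
```

```text
now [ 0.4263 -0.3793  0.0188] yaw 74.92
[5.801e-01 2.430e-02 1.200e-01 9.840e+01] -> [ 42.97   4.39 -10.14] [  0.21   0.1  -23.48]
```

servo_tool(steps="0 0 -5 0 0 0 -0.2;0 0 -10.5 0 0 0 -0.2;5 0.5 -10.5 0 0 -5 -0.2;10 1 -10.5 0 0 -10 -0.2;15 1.5 -10.5 0 0 -15 -0.2;20 2 -10.5 0 0 -20 -0.2;25 2.5 -10.5 0 0 -23.5 -0.2;30 3 -10.5 0 0 -23.5 -0.2;35 3.5 -10.5 0 0 -23.5 -0.2;40 4 -10.5 0 0 -23.5 -0.2")

```text
time: 19.15
tcp_pos: [0.5677, -0.003, 0.1228]
tcp_rot: [2.052, 2.376, 0.002]
ft_force: [0.2, -0.4, -0.1]
gripper_width: 0.0441
finger_force: 41.4
```

servo_tool(steps="2.6 1.5 0 0 0 0 -0.2;2.6 1.5 0 0 0 0 -0.2;2.6 1.5 3 0 0 0 -0.2;2.6 1.5 4.7 0 0 0 -0.2;2.6 1.5 4.7 0 0 0 -0.2;2.6 1.5 4.7 0 0 0 -0.2;2.6 1.5 4.7 0 0 0 -0.2;2.6 1.5 4.7 0 0 0 -0.2")

```text
time: 19.95
tcp_pos: [0.5788, 0.0225, 0.0759]
tcp_rot: [2.052, 2.376, 0.002]
ft_force: [0.2, 1.0, -1.0]
gripper_width: 0.0444
finger_force: 41.4
```

```bash
python3 - <<'E'
from h import *
p=grab('wrist','g7.png'); o=observe(); r=inhandfit(p,o); print(r); corr(2,r[0])
E
```

```text
top face z in tool -0.0064 n 10262 x ext [-0.0247  0.0237] y ext [-0.0216  0.0226]
(array([-0.0004,  0.0006]), np.float64(29.9), np.float64(0.0228), np.float64(0.014))
tcp [0.5786 0.0226 0.0756] shift cm [0.187 0.116 0.   ] turn about tool z -0.03 F [-0.3  0.8 -0.5] w 0.0443 tilt [ 1.9e-03 -3.0e-04 -1.0e+00]
```

servo_tool(steps="0.18 0.1 0 0 0 0 -0.2;0.18 0.1 0 0 0 0 -0.2;0.18 0.1 0 0 0 0 -0.2;0.18 0.1 0 0 0 0 -0.2;0.18 0.1 0.4 0 0 0 -0.2;0.18 0.1 0.4 0 0 0 -0.2;0.18 0.1 0.4 0 0 0 -0.2")

```text
time: 20.7
tcp_pos: [0.5782, 0.0249, 0.0701]
tcp_rot: [-2.053, -2.377, 0.001]
ft_force: [0.8, -0.3, -0.6]
gripper_width: 0.0447
finger_force: 41.4
```

```bash
python3 - <<'E'
from h import *
p=grab('wrist','g7.png'); o=observe(); r=inhandfit(p,o); print(r); corr(2,r[0])
E
```

```text
top face z in tool -0.0061 n 10235 x ext [-0.0246  0.0239] y ext [-0.0219  0.0223]
(array([-0.0003,  0.0003]), np.float64(29.9), np.float64(0.0228), np.float64(0.013))
tcp [0.5784 0.0249 0.0703] shift cm [-0.05   0.133 -0.   ] turn about tool z -0.01 F [-0.   0.8 -1.5] w 0.0442 tilt [-3.e-04  0.e+00 -1.e+00]
```

servo_tool(steps="-0.03 0.06 0 0 0 0 -0.2;-0.03 0.06 0 0 0 0 -0.2;-0.03 0.06 0.2 0 0 0 -0.2;-0.03 0.06 0.4 0 0 0 -0.2;-0.03 0.06 0.5 0 0 0 -0.2;-0.03 0.06 0.7 0 0 0 -0.2;-0.03 0.06 0.8 0 0 0 -0.2;-0.03 0.06 0.8 0 0 0 -0.2")

```text
time: 21.55
tcp_pos: [0.579, 0.0247, 0.0622]
tcp_rot: [-2.053, -2.378, 0.0]
ft_force: [0.3, -0.1, -0.9]
gripper_width: 0.0442
finger_force: 41.4
```

```bash
python3 - <<'E'
from h import *
p=grab('wrist','g7.png'); o=observe(); r=inhandfit(p,o); print(r); corr(2,r[0])
E
```

```text
top face z in tool -0.006 n 10208 x ext [-0.0247  0.0238] y ext [-0.0218  0.0223]
(array([-0.0005,  0.0003]), np.float64(29.9), np.float64(0.0228), np.float64(0.013))
tcp [0.5791 0.0247 0.0624] shift cm [-0.     0.068 -0.   ] turn about tool z -0.01 F [-0.8 -0.6 -0.8] w 0.0443 tilt [-2.e-04  0.e+00 -1.e+00]
```

Inside by about 4 mm with no force. I'll seat it.

servo_tool(steps="0 0.02 0.3 0 0 0 -0.2;0 0.02 0.5 0 0 0 -0.2;0 0.02 0.8 0 0 0 -0.2;0 0.02 1 0 0 0 -0.2;0 0.02 1 0 0 0 -0.2;0 0.02 1 0 0 0 -0.2")

```text
time: 22.2
tcp_pos: [0.5795, 0.0247, 0.0547]
tcp_rot: [2.052, 2.377, 0.001]
ft_force: [-5.2, -0.2, 17.7]
gripper_width: 0.0446
finger_force: 43.3
```

servo_tool(steps="0 0 -0.2 0 0 0 0.2;0 0 -0.2 0 0 0 0.2;0 0 -0.2 0 0 0 0.2;0 0 -4 0 0 0 0.3;0 0 -9 0 0 0 0.6;-2 -2 -13 0 0 4 0.6")

```text
time: 22.8
tcp_pos: [0.5641, 0.0032, 0.1842]
tcp_rot: [2.132, 2.305, 0.003]
ft_force: [0.4, -1.2, 0.5]
gripper_width: 0.0685
finger_force: 0.0
```

servo_tool(steps="-15.2 -14.7 -3 0 0 28 0.6;-15.2 -14.7 -3 0 0 28 0.6;-15.2 -14.7 -3 0 0 28 0.6;-15.2 -14.7 -3 0 0 28 0.6;-15.2 -14.7 -3 0 0 28 0.6;-15.2 -14.7 -3 0 0 28 0.6;-15.2 -14.7 -3 0 0 28 0.6;-15.2 -14.7 -3 0 0 28 0.6;-15.2 -14.7 -3 0 0 28 0.6")

```text
time: 23.7
tcp_pos: [0.4281, -0.1598, 0.2121]
tcp_rot: [-2.626, -1.722, 0.0]
ft_force: [-0.5, 0.4, -0.2]
gripper_width: 0.0685
finger_force: 0.0
```

```bash
python3 - <<'E'
from h import *
p=grab('wrist','b4.png'); bars(p); plan((.4124,-.2696,.08,64.3),(.4124,-.2696,.0155,64.3))
E
```

```text
[558, 123, 76, 79, 4448] [ 0.6638 -0.2196] 14.3 0.0308 0.047
[323, 292, 48, 48, 1750] [ 0.4123 -0.2692] 34.9 0.023 0.011
now [ 0.4281 -0.1598  0.2121] yaw 66.5
[ 0.4124 -0.2696  0.08   64.3   ] -> [-10.7    2.95  13.21] [-0.03 -0.01  2.2 ]
[ 4.124e-01 -2.696e-01  1.550e-02  6.430e+01] -> [-10.7    2.95  19.66] [-0.03 -0.01  2.2 ]
```

servo_tool(steps="-10.7 2.9 14 0 0 1.8 0.6;-10.7 2.9 14 0 0 1.8 0.6;-10.7 2.9 14 0 0 1.8 0.6;-10.7 2.9 14 0 0 1.8 0.6;-10.7 2.9 14 0 0 1.8 0.6;-10.7 2.9 14 0 0 1.8 0.6;-10.7 2.9 17.5 0 0 1.8 0.6;-10.7 2.9 19.6 0 0 1.8 0.6;-10.7 2.9 19.6 0 0 1.8 0.6;-10.7 2.9 19.6 0 0 1.8 -0.2")

```text
time: 24.75
tcp_pos: [0.4121, -0.2699, 0.0177]
tcp_rot: [2.654, 1.68, 0.001]
ft_force: [0.2, -1.2, -0.1]
gripper_width: 0.0548
finger_force: 0.0
```

servo_tool(steps="0 0 0 0 0 0 -0.2;0 0 0 0 0 0 -0.2;0 0 0 0 0 0 -0.2;0 0 0 0 0 0 -0.2")

```text
time: 25.15
tcp_pos: [0.4127, -0.2708, 0.0185]
tcp_rot: [2.653, 1.678, 0.003]
ft_force: [-0.1, 3.1, 8.0]
gripper_width: 0.0444
finger_force: 41.3
```

```bash
python3 - <<'E'
from h import *
plan((*nest(0),.12,98.4))
E
```

```text
now [ 0.4127 -0.2708  0.0185] yaw 64.62
[ 5.924e-01 -5.880e-02  1.200e-01  9.840e+01] -> [ 26.86   7.18 -10.11] [  0.19   0.04 -33.78]
```

servo_tool(steps="0 0 -5 0 0 0 -0.2;0 0 -10.5 0 0 0 -0.2;5 1.3 -10.5 0 0 -8 -0.2;9 2.4 -10.5 0 0 -16 -0.2;13.5 3.6 -10.5 0 0 -24 -0.2;18 4.8 -10.5 0 0 -32 -0.2;22.5 6 -10.5 0 0 -33.8 -0.2;26.9 7.2 -10.5 0 0 -33.8 -0.2;26.9 7.2 -9 0 0 -33.8 -0.2;26.9 7.2 -6 0 0 -33.8 -0.2")

```text
time: 26.15
tcp_pos: [0.5955, -0.0572, 0.0795]
tcp_rot: [2.045, 2.376, 0.005]
ft_force: [-0.4, 0.4, -1.0]
gripper_width: 0.0445
finger_force: 41.5
```

servo_tool(steps="0 0 0 0 0 0 -0.2;0 0 0 0 0 0 -0.2;0 0 0 0 0 0 -0.2;0 0 0 0 0 0 -0.2")

```text
time: 26.55
tcp_pos: [0.5928, -0.059, 0.0782]
tcp_rot: [2.052, 2.375, 0.002]
ft_force: [0.3, -0.4, -0.1]
gripper_width: 0.0446
finger_force: 41.5
```

```bash
python3 - <<'E'
from h import *
p=grab('wrist','g8.png'); o=observe(); r=inhandfit(p,o); print(r); corr(0,r[0])
E
```

```text
top face z in tool -0.0067 n 10368 x ext [-0.0235  0.0251] y ext [-0.0216  0.0226]
(array([0.0007, 0.0006]), np.float64(29.8), np.float64(0.0228), np.float64(0.014))
tcp [ 0.5926 -0.059   0.078 ] shift cm [-0.049 -0.079 -0.   ] turn about tool z -0.04 F [-1.4 -0.9  0.1] w 0.0443 tilt [ 2.3e-03 -5.0e-04 -1.0e+00]
```

servo_tool(steps="-0.05 0 0 0 0 0 -0.2;-0.05 0 0.4 0 0 0 -0.2;-0.05 0 0.7 0 0 0 -0.2;-0.05 0 0.7 0 0 0 -0.2;-0.05 0 0.7 0 0 0 -0.2;-0.05 0 0.7 0 0 0 -0.2;-0.05 0 0.7 0 0 0 -0.2")

```text
time: 27.3
tcp_pos: [0.5918, -0.0589, 0.0695]
tcp_rot: [2.053, 2.378, -0.0]
ft_force: [-0.5, -0.9, -0.2]
gripper_width: 0.0446
finger_force: 41.5
```

```bash
python3 - <<'E'
from h import *
p=grab('wrist','g8.png'); o=observe(); r=inhandfit(p,o); print(r); corr(0,r[0])
E
```

```text
top face z in tool -0.0064 n 10335 x ext [-0.0235  0.0247] y ext [-0.0217  0.0224]
(array([0.0007, 0.0004]), np.float64(29.8), np.float64(0.0228), np.float64(0.014))
tcp [ 0.5919 -0.0589  0.0696] shift cm [-0.068  0.011  0.   ] turn about tool z -0.01 F [-0.8  0.   0.1] w 0.0444 tilt [ 1.e-04 -0.e+00 -1.e+00]
```

servo_tool(steps="-0.05 0.03 0 0 0 0 -0.2;-0.05 0.03 0.2 0 0 0 -0.2;-0.05 0.03 0.4 0 0 0 -0.2;-0.05 0.03 0.6 0 0 0 -0.2;-0.05 0.03 0.7 0 0 0 -0.2;-0.05 0.03 0.7 0 0 0 -0.2;-0.05 0.03 0.7 0 0 0 -0.2")

```text
time: 28.05
tcp_pos: [0.5921, -0.0593, 0.0624]
tcp_rot: [-2.053, -2.378, 0.0]
ft_force: [0.2, 0.0, -0.6]
gripper_width: 0.0444
finger_force: 41.5
```

```bash
python3 - <<'E'
from h import *
p=grab('wrist','g8.png'); o=observe(); r=inhandfit(p,o); print(r); corr(0,r[0])
E
```

```text
top face z in tool -0.0063 n 10332 x ext [-0.0236  0.0247] y ext [-0.0219  0.0224]
(array([0.0006, 0.0003]), np.float64(29.8), np.float64(0.0228), np.float64(0.013))
tcp [ 0.5922 -0.0593  0.0625] shift cm [-0.007 -0.004 -0.   ] turn about tool z -0.01 F [ 0.2  0.  -0.3] w 0.0444 tilt [ 1.e-04 -0.e+00 -1.e+00]
```

servo_tool(steps="0 0.02 0.3 0 0 0 -0.2;0 0.02 0.5 0 0 0 -0.2;0 0.02 0.8 0 0 0 -0.2;0 0.02 1 0 0 0 -0.2;0 0.02 1 0 0 0 -0.2;0 0.02 1 0 0 0 -0.2")

```text
time: 28.7
tcp_pos: [0.5924, -0.0593, 0.0545]
tcp_rot: [2.052, 2.377, 0.0]
ft_force: [-5.1, 1.7, 15.3]
gripper_width: 0.0446
finger_force: 43.2
```

Seated. I'll release and inspect everything from above.

servo_tool(steps="0 0 -0.2 0 0 0 0.2;0 0 -0.2 0 0 0 0.2;0 0 -0.2 0 0 0 0.2;0 0 -4 0 0 0 0.3;0 0 -9 0 0 0 0.6;3 0 -13 0 0 0 0.6;6 1 -17 0 0 0 0.6;9 2 -20 0 0 0 0.6;11 2.5 -20 0 0 0 0.6;11 2.5 -20 0 0 0 0.6")

```text
time: 29.7
tcp_pos: [0.6017, 0.0557, 0.2534]
tcp_rot: [2.048, 2.381, 0.003]
ft_force: [-0.3, 0.2, -0.4]
gripper_width: 0.0686
finger_force: 0.0
```

servo_tool(steps="0 0 0 0 0 0 -0.8;0 0 0 0 0 0 -0.8;0 0 0 0 0 0 -0.8;0 0 0 0 0 0 -0.8")

```text
time: 30.1
tcp_pos: [0.6008, 0.0523, 0.2519]
tcp_rot: [-2.054, -2.376, 0.001]
ft_force: [0.2, 0.0, -0.4]
gripper_width: 0.0102
finger_force: 0.0
```

```bash
python3 - <<'E'
from h import *
p=grab('wrist','v1.png'); X=cloud(p); np.savez('v1.npz',X=X,c=p['color'],R=p['R'],t=p['t'])
print(observe()['tcp_pos'])
print(carfit(X,(.6278,-.0111,.1464)))
for i in range(4):
    x,y=nest(i); d=np.hypot(X[...,0]-x,X[...,1]-y); s=(d<.015)
    m=(np.abs(X[...,2]-.061)<.004)&(d<.04); A=np.c_[X[m&s][:,:2]-nest(i),np.ones((m&s).sum())]; k=np.linalg.lstsq(A,X[m&s][:,2],rcond=None)[0]
    print(i,'z',np.nanmedian(X[s][:,2]).round(4),'tilt',k[:2].round(3),fithex(p,m,nest(i),z=.061),nest(i).round(4))
for l in ('mark','lever_knob'):
  for r in models.look_for(p,l):
    b=np.array(r['box']).round().astype(int); print(l,round(r['conf'],2),b,X[(b[1]+b[3])//2,(b[0]+b[2])//2].round(3))
b=X[...,2]; m=(b>.076)&(b<.1)&(X[...,0]<.56)&(X[...,0]>.45); print('knob/top pts',m.sum(),np.median(X[m],0).round(4))
m=(b>.078)&(b<.095)&(X[...,0]>.56)&(X[...,0]<.7)&(X[...,1]>.06)&(X[...,1]<.16); print('handle',m.sum(),np.mean(X[m],0).round(4))
E
```

```text
[0.60090702 0.05237522 0.25206616]
(array([ 0.62761, -0.01167,  0.14545]), np.float64(8.33), np.float64(1.9), 3586)
0 z 0.0611 tilt [-0.195  0.028] (array([ 0.6098, -0.0523]), np.float64(37.2), np.float64(0.0078), np.float64(0.053)) [ 0.5924 -0.0588]
1 z 0.0611 tilt [-0.007 -0.008] (array([ 0.6807, -0.0418]), np.float64(59.5), np.float64(0.018), np.float64(0.075)) [ 0.6755 -0.0465]
2 z 0.0612 tilt [0.001 0.001] (array([0.5799, 0.0245]), np.float64(8.0), np.float64(0.0231), np.float64(0.011)) [0.5801 0.0243]
3 z 0.061 tilt [ 0.001 -0.002] (array([0.6627, 0.0369]), np.float64(8.8), np.float64(0.0231), np.float64(0.01)) [0.6632 0.0366]
mark 0.59 [422 191 441 206] [0.713 0.07  0.024]
lever_knob 0.98 [189 153 245 269] [0.509 0.032 0.048]
lever_knob 0.3 [246 127 427 337] [0.624 0.025 0.035]
knob/top pts 275 [ 0.5114 -0.0055  0.0828]
handle 1303 [0.6108 0.1008 0.0847]
```

View pics/v1.png

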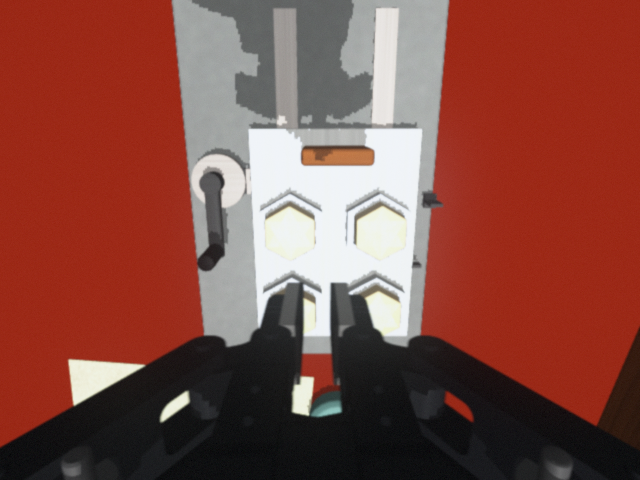

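All four bars sit in nests, with tops at z≈0.061 throughout. The two left ones are fully visible at (290,231) and (381,231), the right ones partly behind the fingers. The knob is at (208,258), the mark at (431,199) and the pointer at (416,263). Next I'll measure the mark and plan the lever arc.

```bash
python3 - <<'E'
from h import *
w=np.load('v1.npz'); X=w['X']; c=w['c'].astype(int)
e=np.radians(NY); ex=np.array([np.cos(e),np.sin(e)]); ey=np.array([-ex[1],ex[0]]); D=X[...,:2]-NC; lx=D@ex; ly=D@ey; z=X[...,2]
dark=(c.max(-1)<90)
v,u=np.where(dark&(lx>.08)&(lx<.13)&(ly>-.03)&(ly<.12)&(z>.015))
k=np.argsort(ly[v,u])
for nm,s in (('pointer',ly[v,u]<.03),('mark',ly[v,u]>.03)):
    vv,uu=v[s],u[s]; print(nm,len(vv),[ (a.min().round(4),np.median(a).round(4),a.max().round(4)) for a in (lx[vv,uu],ly[vv,uu],z[vv,uu])])
m=(z>.026)&(z<.06)&(lx>.082)&(lx<.13)&(ly>.0)&(ly<.12); vv,uu=np.where(m)
for a in zip(uu,vv,lx[m].round(4),ly[m].round(4),z[m].round(4)): 
    if a[0]%2==0 and a[1]%2==0: print(*a,c[a[1],a[0]].tolist())
piv=np.array([.5019,.0588])
wp=[(.5114,-.0055,.12,98.4)]
for ph in (0,.25,.5,.75,1.0,1.15):
    a=np.radians(NY-90)-ph; q=piv+.065*np.array([np.cos(a),np.sin(a)]); wp.append((*q,.057,98.4-np.degrees(ph)))
plan(*wp)
E
python3 - <<'E'
import cv2
a=cv2.imread('pics/v1.png'); cv2.imwrite('pics/v1c.png',cv2.resize(a[170:290,380:480],None,fx=5,fy=5,interpolation=cv2.INTER_CUBIC))
E
```

```text
pointer 22 [(np.float64(0.0807), np.float64(0.0843), np.float64(0.0868)), (np.float64(0.0006), np.float64(0.0014), np.float64(0.0018)), (np.float64(0.0269), np.float64(0.0334), np.float64(0.0358))]
mark 171 [(np.float64(0.089), np.float64(0.0933), np.float64(0.1004)), (np.float64(0.0595), np.float64(0.0668), np.float64(0.0724)), (np.float64(0.0194), np.float64(0.0248), np.float64(0.0456))]
426 200 0.0901 0.0666 0.0288 [60, 57, 58]
428 200 0.0919 0.0668 0.0295 [61, 58, 61]
430 200 0.0941 0.0666 0.0287 [58, 54, 54]
432 200 0.0959 0.0667 0.0291 [58, 53, 54]
434 200 0.0978 0.0668 0.0295 [62, 59, 60]
436 200 0.0999 0.0666 0.0288 [78, 56, 57]
426 202 0.0895 0.0652 0.0314 [55, 51, 54]
428 202 0.0899 0.0662 0.0365 [56, 53, 54]
430 202 0.0909 0.0668 0.0396 [56, 53, 54]
432 202 0.093 0.0667 0.0391 [57, 51, 55]
434 202 0.095 0.0666 0.0387 [56, 52, 54]
436 202 0.0966 0.0668 0.0398 [55, 50, 51]
438 202 0.0986 0.0668 0.0396 [65, 52, 53]
440 202 0.1004 0.0668 0.0397 [96, 53, 49]
428 204 0.0895 0.0646 0.0386 [62, 59, 61]
430 204 0.0894 0.066 0.0453 [69, 65, 66]
432 204 0.0911 0.0661 0.0456 [85, 84, 
[... 910 characters left out ...]
.200e-01  9.840e+01] -> [-4.45 -9.7  13.23] [-0.02 -0.   -0.06]
[ 5.114e-01 -5.500e-03  5.700e-02  9.840e+01] -> [-4.45 -9.7  19.53] [-0.02 -0.   -0.06]
[ 4.95200e-01 -5.90000e-03  5.70000e-02  8.40761e+01] -> [ -4.25 -11.31  19.53] [-0.02  0.   14.26]
[ 4.79400e-01 -2.20000e-03  5.70000e-02  6.97521e+01] -> [ -3.66 -12.82  19.53] [-2.000e-02  0.000e+00  2.859e+01]
[4.65000e-01 5.30000e-03 5.70000e-02 5.54282e+01] -> [ -2.71 -14.13  19.53] [-2.000e-02  1.000e-02  4.291e+01]
[4.52900e-01 1.61000e-02 5.70000e-02 4.11042e+01] -> [ -1.47 -15.17  19.53] [-2.000e-02  1.000e-02  5.723e+01]
[4.47100e-01 2.39000e-02 5.70000e-02 3.25099e+01] -> [ -0.62 -15.64  19.53] [-2.000e-02  1.000e-02  6.583e+01]
```

View pics/v1c.png

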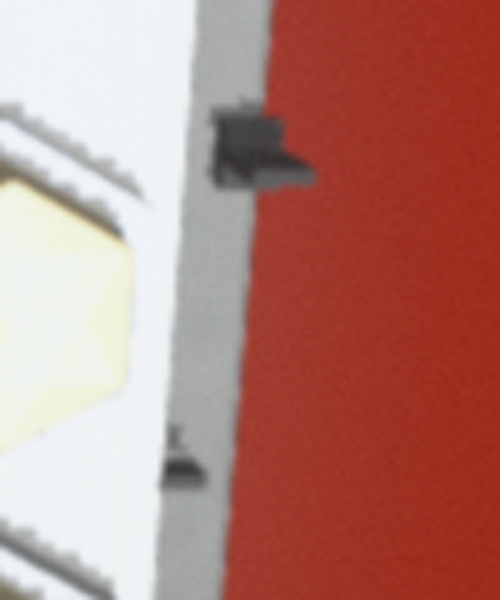

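The crop shows the mark tab near full-image (430,203) and the pointer near (416,263). In the carriage frame the mark is at y≈+65 mm and the pointer at ≈0, so the slide is 65 mm. First, straddle the knob.

servo_tool(steps="-4.5 -9.7 12 0 0 0 -0.4;-4.5 -9.7 12 0 0 0 -0.4;-4.5 -9.7 12 0 0 0 -0.4;-4.5 -9.7 12 0 0 0 -0.4;-4.5 -9.7 12 0 0 0 -0.4;-4.5 -9.7 12 0 0 0 -0.4;-4.5 -9.7 15 0 0 0 -0.4;-4.5 -9.7 17 0 0 0 -0.4;-4.5 -9.7 17 0 0 0 -0.4;-4.5 -9.7 17 0 0 0 -0.4")

```text
time: 31.25
tcp_pos: [0.5137, -0.0053, 0.0838]
tcp_rot: [2.051, 2.377, 0.002]
ft_force: [0.6, 0.3, -0.1]
gripper_width: 0.0256
finger_force: 0.0
```

```bash
python3 - <<'E'
from h import *
p=grab('wrist','k1.png'); o=observe(); print(o['gripper_width'],o['ft_force'].round(1)); plan((.5114,-.0055,.057,98.4))
X=cloud(p); m=(np.abs(X[...,2]-.083)<.004)&(np.hypot(X[...,0]-.511,X[...,1]+.005)<.03); 
v,u=np.where(m); print(m.sum(),X[m].mean(0).round(4) if m.any() else '')
cv2.imwrite('pics/k1c.png',p['color'][200:480,150:500,::-1])
E
```

```text
0.025493695619144524 [-0.8 -0.5  0.3]
now [ 0.5138 -0.0054  0.0841] yaw 98.42
[ 5.114e-01 -5.500e-03  5.700e-02  9.840e+01] -> [ 0.03 -0.24  2.71] [0.17 0.05 0.02]
1138 [ 0.5107 -0.0058  0.0829]
```

View pics/k1c.png

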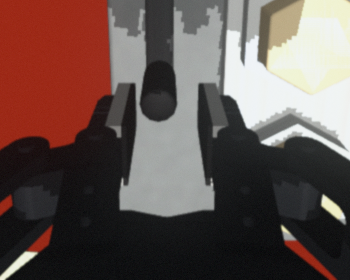

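The knob at crop (157,92) lies between the two fingers, slightly left of centre. I'll shift, descend, then swing open.

servo_tool(steps="0 -0.25 0 0 0 0 -0.4;0 -0.25 0 0 0 0 -0.4;0 -0.25 1 0 0 0 -0.4;0 -0.25 2 0 0 0 -0.4;0 -0.25 2.7 0 0 0 -0.4;0 -0.25 2.7 0 0 0 -0.4;0 -0.25 2.7 0 0 0 -0.4")

```text
time: 32.0
tcp_pos: [0.5088, -0.0058, 0.055]
tcp_rot: [-2.053, -2.377, 0.001]
ft_force: [0.2, -0.5, 0.4]
gripper_width: 0.0255
finger_force: 0.0
```

```bash
python3 - <<'E'
from h import *
piv=np.array([.5012,.0585]); wp=[]
for ph in (0,.14,.28,.42,.56,.7,.84,.98,1.12,1.18):
    a=np.radians(NY-90)-ph; q=piv+.065*np.array([np.cos(a),np.sin(a)]); wp.append((*q,.057,98.4-np.degrees(ph)))
print(observe()['ft_force'].round(1)); plan(*wp)
E
```

```text
[ 0.2 -0.5  0.4]
now [ 0.5088 -0.0058  0.055 ] yaw 98.38
[ 5.107e-01 -5.800e-03  5.700e-02  9.840e+01] -> [-0.03  0.19 -0.2 ] [-0.06 -0.02 -0.02]
[ 5.01600e-01 -6.50000e-03  5.70000e-02  9.03786e+01] -> [ 0.04 -0.72 -0.2 ] [-0.06 -0.02  8.  ]
[ 4.92500e-01 -5.90000e-03  5.70000e-02  8.23572e+01] -> [ 0.23 -1.61 -0.2 ] [-6.000e-02 -1.000e-02  1.602e+01]
[ 4.83600e-01 -4.10000e-03  5.70000e-02  7.43358e+01] -> [ 0.54 -2.46 -0.2 ] [-6.000e-02 -1.000e-02  2.404e+01]
[ 4.75100e-01 -1.00000e-03  5.70000e-02  6.63144e+01] -> [ 0.97 -3.27 -0.2 ] [-0.06 -0.   32.06]
[4.6700e-01 3.2000e-03 5.7000e-02 5.8293e+01] -> [ 1.5 -4.  -0.2] [-0.06  0.   40.08]
[4.59600e-01 8.50000e-03 5.70000e-02 5.02715e+01] -> [ 2.13 -4.65 -0.2 ] [-7.000e-02  1.000e-02  4.811e+01]
[4.53100e-01 1.48000e-02 5.70000e-02 4.22501e+01] -> [ 2.85 -5.21 -0.19] [-7.000e-02  1.000e-02  5.613e+01]
[4.47500e-01 2.19000e-02 5.70000e-02 3.42287e+01] -> [ 3.64 -5.67 -0.19] [-7.000e-02  1.000e-02  6.415e+01]
[4.4540e-01 2.5200e-02 5.7000e-02 3.0791e+01] -> [ 4.   -5.82 -0.19] [-7.000e-02  2.000e-02  6.759e+01]
```

servo_tool(steps="0 -0.7 0 0 0 8 -0.4;0.2 -1.6 -0.1 0 0 16 -0.4;0.5 -2.4 -0.1 0 0 24 -0.4;1 -3.3 -0.1 0 0 32 -0.4;1.5 -4 -0.1 0 0 40 -0.4;2.1 -4.6 -0.1 0 0 48 -0.4;2.8 -5.2 -0.1 0 0 56 -0.4;3.6 -5.7 -0.1 0 0 64 -0.4;4 -5.9 -0.1 0 0 67.5 -0.4;4 -5.9 -0.1 0 0 67.5 -0.4")

```text
time: 33.0
tcp_pos: [0.4458, 0.0242, 0.0571]
tcp_rot: [3.025, 0.835, 0.001]
ft_force: [-0.5, -3.6, 1.7]
gripper_width: 0.0256
finger_force: 1.9
```

```bash
python3 - <<'E'
from h import *
for i in range(4): p=grab('wrist','k2.png')
t=grab('top'); X=cloud(t)
m=(X[...,2]>.065)&(X[...,2]<.095)&(X[...,0]<.55)&(X[...,0]>.40)&(np.abs(X[...,1])<.09)
o=observe(); print(o['ft_force'].round(1),o['gripper_width']); plan((.4475,.0219,.14,35))
E
```

```text
[ 0.3 -5.8  2.7] 0.025559722986447146
now [0.4459 0.0243 0.0569] yaw 30.87
[4.475e-01 2.190e-02 1.400e-01 3.500e+01] -> [ 0.02  0.3  -8.3 ] [ 0.12 -0.02 -4.13]
```

View pics/k2.png

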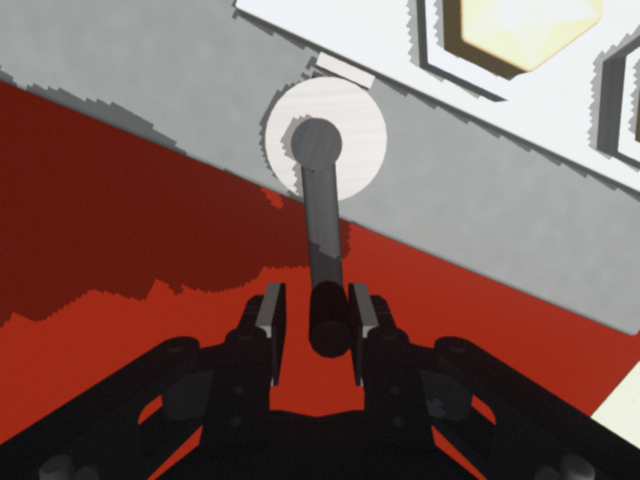

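The lever is fully open: its arm points toward the robot, with the knob at (331,320). I'll back off, rise, and go to the handle with the wrist turned to yaw 188.

servo_tool(steps="0 0.3 0 0 0 0 -0.4;0 0.3 -4 0 0 0 -0.4;0 0.3 -9 0 0 0 -0.4;0 0.3 -11 0 0 -8 -0.2;0 0.3 -11 0 0 -16 -0.2;0 0.3 -11 0 0 -24 -0.2;0 0.3 -11 0 0 -32 -0.2;0 0.3 -11 0 0 -40 -0.2;0 0.3 -11 0 0 -48 -0.2;0 0.3 -11 0 0 -56 -0.2")

```text
time: 34.25
tcp_pos: [0.4459, 0.0234, 0.166]
tcp_rot: [-2.272, -2.166, -0.001]
ft_force: [0.2, -0.2, -0.3]
gripper_width: 0.0344
finger_force: 0.0
```

```bash
python3 - <<'E'
from h import *
p=grab('side','s2.png'); print(observe()['joint_pos'].round(2)); plan((.6113,.1007,.14,188.4))
E
```

```text
[-0.11  0.2  -0.55  0.83  0.    1.5 ]
now [0.4459 0.0234 0.166 ] yaw 87.44
[6.113e-01 1.007e-01 1.400e-01 1.884e+02] -> [ 8.46 16.18  2.6 ] [ 5.0000e-02 -1.8000e-01 -1.0096e+02]
```

servo_tool(steps="8.5 16.2 2.5 0 0 -101 -0.2;8.5 16.2 2.5 0 0 -101 -0.2;8.5 16.2 2.5 0 0 -101 -0.2;8.5 16.2 2.5 0 0 -101 -0.2;8.5 16.2 2.5 0 0 -101 -0.2;8.5 16.2 2.5 0 0 -101 -0.2;8.5 16.2 2.5 0 0 -101 -0.2;8.5 16.2 2.5 0 0 -101 -0.2;8.5 16.2 2.5 0 0 -101 -0.2;8.5 16.2 2.5 0 0 -101 -0.2")

```text
time: 35.3
tcp_pos: [0.6122, 0.0993, 0.1408]
tcp_rot: [-0.19, -3.134, -0.003]
ft_force: [0.5, 0.5, -1.0]
gripper_width: 0.0343
finger_force: 0.0
```

```bash
python3 - <<'E'
from h import *
plan((.6113,.1007,.14,188.4),(.6113,.1007,.056,188.4))
E
```

```text
now [0.6122 0.0993 0.1408] yaw 173.07
[6.113e-01 1.007e-01 1.400e-01 1.884e+02] -> [0.11 0.13 0.08] [  0.11  -0.11 -15.33]
[6.113e-01 1.007e-01 5.600e-02 1.884e+02] -> [0.09 0.12 8.48] [  0.11  -0.11 -15.33]
```

servo_tool(steps="0.1 0.05 0 0 0 -8 -0.2;0.1 0.05 0 0 0 -15.2 -0.2;0.1 0.05 0 0 0 -15.2 -0.2;0.1 0.05 0 0 0 -15.2 -0.2;0.1 0.05 4 0 0 -15.2 -0.2;0.1 0.05 7 0 0 -15.2 -0.2;0.1 0.05 8.4 0 0 -15.2 -0.2;0.1 0.05 8.4 0 0 -15.2 -0.2;0.1 0.05 8.4 0 0 -15.2 -0.2")

```text
time: 36.2
tcp_pos: [0.6126, 0.0993, 0.0582]
tcp_rot: [-0.218, 3.133, 0.0]
ft_force: [-0.1, 0.5, 0.8]
gripper_width: 0.0342
finger_force: 0.0
```

servo_tool(steps="0 0 0 0 0 0 -0.8;0 0 0 0 0 0 -0.8;0 0 0 0 0 0 -0.8;0 0 0 0 0 0 -0.8;0 0 0 0 0 0 -0.8;0 0 0 0 0 0 -0.8", force=40)

```text
time: 36.8
tcp_pos: [0.6134, 0.0996, 0.0594]
tcp_rot: [-0.22, 3.13, 0.001]
ft_force: [0.1, 0.6, 6.1]
gripper_width: 0.0132
finger_force: 41.5
```

```bash
python3 - <<'E'
from h import *
e=np.radians(NY); ey=np.array([-np.sin(e),np.cos(e)])
o=observe(); q=o['tcp_pos'].copy(); print(o['ft_force'].round(1),(q[:2]-NC)@ey)
q[:2]+=.065*ey; plan((*q,188.4))
E
```

```text
[0.1 0.6 6.1] 0.11162327815352519
now [0.6134 0.0996 0.0594] yaw -171.94
[6.039e-01 1.639e-01 5.940e-02 1.884e+02] -> [0.04 6.5  0.  ] [ 0.01  0.2  -0.34]
```

Gripped. Slide +6.5 cm along tool y, gently.

servo_tool(steps="0 0.7 0 0 0 0 -0.8;0 1.4 0 0 0 0 -0.8;0 2.2 0 0 0 0 -0.8;0 3 0 0 0 0 -0.8;0 3.8 0 0 0 0 -0.8;0 4.6 0 0 0 0 -0.8;0 5.4 0 0 0 0 -0.8;0 6.1 0 0 0 0 -0.8;0 6.5 0 0 0 0 -0.8;0 6.5 0 0 0 0 -0.8")

```text
time: 37.8
tcp_pos: [0.6039, 0.1641, 0.0593]
tcp_rot: [-0.221, 3.131, 0.0]
ft_force: [-1.8, 0.7, 6.7]
gripper_width: 0.0134
finger_force: 41.7
```

```bash
cat >> h.py <<'E'
def markdiff(p,nc):
    X=cloud(p); c=p['color'].astype(int); e=np.radians(NY); ex=np.array([np.cos(e),np.sin(e)]); ey=np.array([-ex[1],ex[0]]); D=X[...,:2]-nc; lx=D@ex; ly=D@ey; z=X[...,2]
    m=(lx>.085)&(lx<.12)&(np.abs(ly)<.1)&(z>.038)&(z<.055)&(c.max(-1)<140)
    v,u=np.where(m); print('mark top',m.sum(),[np.percentile(a,[2,50,98]).round(4).tolist() for a in (lx[m],ly[m],z[m])] if m.any() else '','px',(u.mean(),v.mean()) if m.any() else '')
    m=(lx>.081)&(lx<.0885)&(np.abs(ly)<.1)&(z>.025)&(z<.038)&(c.max(-1)<120); v,u=np.where(m)
    print('ptr',m.sum(),[np.percentile(a,[2,50,98]).round(4).tolist() for a in (lx[m],ly[m],z[m])] if m.any() else '')
E
python3 - <<'E'
from h import *
for i in range(3): p=grab('top')
e=np.radians(NY); ey=np.array([-np.sin(e),np.cos(e)])
o=observe(); print(o['ft_force'].round(1),o['tcp_pos'],(o['tcp_pos'][:2]-NC)@ey-.1116)
w=grab('wrist','m1.png'); X=cloud(w)
print(carfit(cloud(w),(*(NC+.065*ey),.1464)))
E
```

```text
[-1.7  1.5  8. ] [0.60390471 0.16415028 0.05939994] 0.06526129128398131
(array([0.61826, 0.052  , 0.14181]), np.float64(8.13), np.float64(2.272), 13772)
```

servo_tool(steps="0 0 0 0 0 0 -0.2;0 0 0 0 0 0 -0.2;0 0 0 0 0 0 -0.2;0 0 -4 0 0 0 -0.2;0 0 -9 0 0 8 -0.2;0 0 -14 0 0 16 -0.2;0 0 -19 0 0 24 -0.2;0 0 -19 0 0 32 -0.2;0 0 -19 0 0 40 -0.2;0 0 -19 0 0 48 -0.2")

```text
time: 39.0
tcp_pos: [0.603, 0.1635, 0.2479]
tcp_rot: [1.083, 2.949, 0.0]
ft_force: [-0.7, -0.2, -0.1]
gripper_width: 0.0341
finger_force: 0.0
```

servo_tool(steps="0 0 0 0 0 8 -0.2;0 0 0 0 0 16 -0.2;0 0 0 0 0 24 -0.2;0 0 0 0 0 32 -0.2;0 0 0 0 0 40 -0.2;0 0 0 0 0 43 -0.2;0 0 0 0 0 43 -0.2;0 0 0 0 0 43 -0.2")

```text
time: 39.8
tcp_pos: [0.6028, 0.1635, 0.2473]
tcp_rot: [-2.08, -2.354, 0.001]
ft_force: [0.2, -0.6, -0.6]
gripper_width: 0.0341
finger_force: 0.0
```

```bash
python3 - <<'E'
from h import *
p=grab('wrist','m2.png'); X=cloud(p); print(observe()['tcp_pos'])
e=np.radians(NY); ey=np.array([-np.sin(e),np.cos(e)]); nc=NC+.065*ey
print('car',carfit(X,(*nc,.1464)),'exp',nc); markdiff(p,nc)
z=X[...,2]; m=(z>.078)&(z<.095)&(X[...,0]>.56)&(X[...,0]<.7)&(X[...,1]>.1)&(X[...,1]<.22); h=np.mean(X[m],0); print('handle',m.sum(),h.round(4),'ly-113',(h[:2]-NC)@ey-.113)
for i in range(4):
    n=nest(i)+.065*ey; d=np.hypot(X[...,0]-n[0],X[...,1]-n[1]); print(i,np.nanmedian(z[d<.015]).round(4),end=' ')
E
```

```text
[0.60282246 0.16349981 0.24730846]
car (array([0.61817, 0.05132, 0.14698]), np.float64(8.42), np.float64(2.081), 3095) exp [0.61831583 0.05320436]
mark top 73 [[0.0895, 0.0952, 0.1011], [-0.0011, 0.0014, 0.0024], [0.0382, 0.0437, 0.0462]] px (np.float64(411.82191780821915), np.float64(308.6164383561644))
ptr 25 [[0.0848, 0.0867, 0.0883], [-0.0026, 0.0003, 0.0009], [0.0259, 0.0329, 0.036]]
handle 1225 [0.6014 0.1648 0.0844] ly-113 0.06488591153210706
0 0.061 1 0.061 2 0.0611 3 0.061
```

View pics/m2.png

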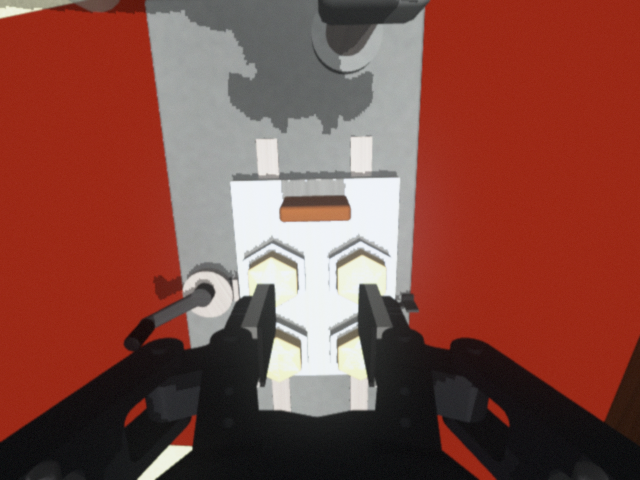

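All bars are still seated (tops at 0.061). The pointer and mark tab line up at (408,300) to within ~1.5 mm, and the lever knob is at (133,337). Now I'll shut the lever.

```bash
python3 - <<'E'
from h import *
p=grab('wrist'); X=cloud(p); z=X[...,2]
m=(z>.077)&(z<.09)&(X[...,0]<.48)&(X[...,0]>.4)&(X[...,1]>-.03)&(X[...,1]<.08); print(m.sum(),X[m].mean(0).round(4))
k=X[m].mean(0); piv=np.array([.5012,.0585]); a=np.degrees(np.arctan2(*(k[:2]-piv)[::-1])); print('lever rad',np.radians(NY-90-a), np.linalg.norm(k[:2]-piv))
plan((k[0],k[1],.13,a+180),(k[0],k[1],.057,a+180))
E
```

```text
253 [0.4491 0.0216 0.0821]
lever rad 1.1004675931813976 0.06380692676051423
now [0.6029 0.1635 0.2474] yaw 97.07
[4.49100e-01 2.16000e-02 1.30000e-01 3.53379e+01] -> [-12.19 -17.    11.74] [-1.000e-02  1.000e-02  6.173e+01]
[4.49100e-01 2.16000e-02 5.70000e-02 3.53379e+01] -> [-12.19 -17.    19.04] [-1.000e-02  1.000e-02  6.173e+01]
```

servo_tool(steps="-12.2 -17 11.7 0 0 61.7 -0.4;-12.2 -17 11.7 0 0 61.7 -0.4;-12.2 -17 11.7 0 0 61.7 -0.4;-12.2 -17 11.7 0 0 61.7 -0.4;-12.2 -17 11.7 0 0 61.7 -0.4;-12.2 -17 11.7 0 0 61.7 -0.4;-12.2 -17 11.7 0 0 61.7 -0.4;-12.2 -17 11.7 0 0 61.7 -0.4;-12.2 -17 11.7 0 0 61.7 -0.4;-12.2 -17 11.7 0 0 61.7 -0.4")

```text
time: 40.9
tcp_pos: [0.4494, 0.0218, 0.1306]
tcp_rot: [2.992, 0.957, 0.001]
ft_force: [0.0, 0.1, 0.7]
gripper_width: 0.0259
finger_force: 0.0
```

```bash
python3 - <<'E'
from h import *
p=grab('wrist','k3.png'); X=cloud(p); z=X[...,2]
o=observe(); d=np.hypot(X[...,0]-.4491,X[...,1]-.0216); m=(np.abs(z-.083)<.004)&(d<.02); k=X[m].mean(0); print(m.sum(),k.round(4),o['gripper_width'])
plan((k[0],k[1],.057,35.3))
E
```

```text
646 [0.4491 0.0201 0.0828] 0.025370193077439908
now [0.4494 0.0219 0.1306] yaw 35.45
[4.491e-01 2.010e-02 5.700e-02 3.530e+01] -> [-0.13  0.13  7.36] [ 0.01 -0.02  0.15]
```

servo_tool(steps="-0.1 0.1 2 0 0 0 -0.4;-0.1 0.1 4 0 0 0 -0.4;-0.1 0.1 6 0 0 0 -0.4;-0.1 0.1 7.3 0 0 0 -0.4;-0.1 0.1 7.3 0 0 0 -0.4;-0.1 0.1 7.3 0 0 0 -0.4")

```text
time: 41.55
tcp_pos: [0.4489, 0.0204, 0.0576]
tcp_rot: [-2.993, -0.955, 0.001]
ft_force: [0.3, 0.3, -0.1]
gripper_width: 0.026
finger_force: 0.0
```

```bash
python3 - <<'E'
from h import *
piv=np.array([.5012,.0585]); wp=[]
for ph in (.98,.84,.7,.56,.42,.28,.14,.0,-.08,-.12):
    a=np.radians(NY-90)-ph; q=piv+.065*np.array([np.cos(a),np.sin(a)]); wp.append((*q,.057,98.4-np.degrees(max(ph,0))))
print(observe()['ft_force'].round(1)); plan(*wp)
E
```

```text
[ 0.3  0.3 -0.1]
now [0.4489 0.0204 0.0576] yaw 35.38
[4.53100e-01 1.48000e-02 5.70000e-02 4.22501e+01] -> [0.01 0.7  0.06] [-0.01  0.01 -6.87]
[4.59600e-01 8.50000e-03 5.70000e-02 5.02715e+01] -> [0.18 1.59 0.06] [-2.000e-02  1.000e-02 -1.489e+01]
[4.6700e-01 3.2000e-03 5.7000e-02 5.8293e+01] -> [0.48 2.45 0.06] [-2.000e-02  1.000e-02 -2.291e+01]
[ 4.75100e-01 -1.00000e-03  5.70000e-02  6.63144e+01] -> [0.89 3.26 0.06] [-2.000e-02  1.000e-02 -3.093e+01]
[ 4.83600e-01 -4.10000e-03  5.70000e-02  7.43358e+01] -> [1.41 4.01 0.06] [-2.000e-02  1.000e-02 -3.895e+01]
[ 4.92500e-01 -5.90000e-03  5.70000e-02  8.23572e+01] -> [2.03 4.67 0.06] [-2.000e-02  1.000e-02 -4.698e+01]
[ 5.01600e-01 -6.50000e-03  5.70000e-02  9.03786e+01] -> [2.74 5.25 0.06] [-2.0e-02  1.0e-02 -5.5e+01]
[ 5.107e-01 -5.800e-03  5.700e-02  9.840e+01] -> [3.52 5.72 0.06] [-2.000e-02  1.000e-02 -6.302e+01]
[ 5.158e-01 -4.800e-03  5.700e-02  9.840e+01] -> [3.99 5.93 0.06] [-2.000e-02  1.000e-02 -6.302e+01]
[ 5.183e-01 -4.200e-03  5.700e-02  9.840e+01] -> [4.23 6.03 0.06] [-2.000e-02  1.000e-02 -6.302e+01]
```

servo_tool(steps="0 0.7 0 0 0 -6.9 -0.4;0.2 1.6 0 0 0 -14.9 -0.4;0.5 2.4 0 0 0 -23 -0.4;0.9 3.3 0 0 0 -31 -0.4;1.4 4 0 0 0 -39 -0.4;2 4.7 0 0 0 -47 -0.4;2.7 5.2 0 0 0 -55 -0.4;3.5 5.7 0 0 0 -63 -0.4;4 5.9 0 0 0 -63 -0.4;4.1 6 0 0 0 -63 -0.4")

```text
time: 42.55
tcp_pos: [0.5152, -0.0058, 0.0579]
tcp_rot: [-2.056, -2.374, 0.008]
ft_force: [-8.3, -2.9, 5.5]
gripper_width: 0.0257
finger_force: 4.5
```

servo_tool(steps="0 0 0 0 0 0 -0.4;0 0 0 0 0 0 -0.4;0 0 0 0 0 0 -0.4;0 0 0 0 0 0 -0.4")

```text
time: 42.95
tcp_pos: [0.5151, -0.0058, 0.0579]
tcp_rot: [-2.056, -2.374, 0.006]
ft_force: [-5.4, -3.5, 2.0]
gripper_width: 0.026
finger_force: 3.1
```

```bash
python3 - <<'E'
from h import *
p=grab('wrist','k4.png'); X=cloud(p); z=X[...,2]; o=observe(); print(o['ft_force'].round(1))
d=np.hypot(X[...,0]-.511,X[...,1]+.0058); m=(np.abs(z-.083)<.004)&(d<.02); k=X[m].mean(0)
piv=np.array([.5012,.0585]); a=np.arctan2(*(k[:2]-piv)[::-1]); print(m.sum(),k.round(4),'lever',np.radians(NY-90)-a); plan((.5114,-.0055,.1,98.4))
E
```

```text
[-5.5 -3.8  2.2]
2050 [ 0.5091 -0.0047  0.0828] lever 0.02188627657998299
now [ 0.5151 -0.0058  0.0579] yaw 98.19
[ 5.114e-01 -5.500e-03  1.000e-01  9.840e+01] -> [ 0.07 -0.38 -4.2 ] [-0.21  0.12 -0.21]
```

servo_tool(steps="0 0.2 0 0 0 0 -0.4;0 0.2 0 0 0 0 -0.4;0 0.2 0 0 0 0 -0.4")

```text
time: 43.3
tcp_pos: [0.5152, -0.0058, 0.0578]
tcp_rot: [-2.056, -2.372, 0.011]
ft_force: [-9.5, -4.5, 6.6]
gripper_width: 0.0257
finger_force: 5.4
```

servo_tool(steps="0 -0.5 0 0 0 0 -0.4;0 -0.5 0 0 0 0 -0.4;0 -0.5 -3 0 0 0 -0.4;0 -0.5 -7 0 0 0 -0.4;4 4 -11 0 0 0 -0.4;8 8 -15 0 0 0 -0.4;12 8.4 -19 0 0 0 -0.4;16 8.4 -19 0 0 0 -0.4;16 8.4 -19 0 0 0 -0.4;16 8.4 -19 0 0 0 -0.4")

```text
time: 44.3
tcp_pos: [0.5806, 0.1698, 0.2503]
tcp_rot: [2.047, 2.379, 0.009]
ft_force: [-0.0, -0.9, 0.3]
gripper_width: 0.0256
finger_force: 0.0
```

```bash
python3 - <<'E'
from h import *
p=grab('wrist','f1.png'); X=cloud(p); z=X[...,2]; print(observe()['tcp_pos'])
e=np.radians(NY); ey=np.array([-np.sin(e),np.cos(e)]); nc=NC+.065*ey
print('car',carfit(X,(*nc,.1464))); markdiff(p,nc)
d=np.hypot(X[...,0]-.511,X[...,1]+.0058); m=(np.abs(z-.083)<.004)&(d<.025); k=X[m].mean(0)
piv=np.array([.5012,.0585]); a=np.arctan2(*(k[:2]-piv)[::-1]); print(m.sum(),k.round(4),'lever',np.radians(NY-90)-a)
for i in range(4):
    n=nest(i)+.0645*ey; d=np.hypot(X[...,0]-n[0],X[...,1]-n[1]); print(i,np.nanmedian(z[d<.015]).round(4),fithex(p,(np.abs(z-.061)<.004)&(d<.04),n,z=.061),n.round(4))
E
```

```text
[0.5798939  0.16788431 0.24887568]
car (array([0.61834, 0.05148, 0.14792]), np.float64(8.47), np.float64(2.149), 2574)
mark top 69 [[0.0895, 0.095, 0.1014], [-0.0014, 0.0013, 0.0024], [0.0383, 0.043, 0.0457]] px (np.float64(426.2028985507246), np.float64(317.8550724637681))
ptr 45 [[0.0813, 0.0848, 0.0881], [-0.0024, 0.0001, 0.0009], [0.0264, 0.0334, 0.0358]]
0 [nan nan nan] lever nan
0 0.061 (array([0.5869, 0.0061]), np.float64(17.7), np.float64(0.0212), np.float64(0.068)) [0.583 0.005]
1 nan (array([0.7102, 0.03  ]), np.float64(30.7), np.float64(-0.0009), np.float64(0.002)) [0.6661 0.0173]
2 0.061 (array([0.5715, 0.0893]), np.float64(8.2), np.float64(0.0221), np.float64(0.098)) [0.5707 0.0881]
3 0.061 (array([0.6564, 0.108 ]), np.float64(25.2), np.float64(0.0179), np.float64(0.088)) [0.6538 0.1004]<stdin>:5: RuntimeWarning: Mean of empty slice.
  ret = um.true_divide(
  return np.nanmean(a, axis, out=out, keepdims=keepdims)
```

View pics/f1.png

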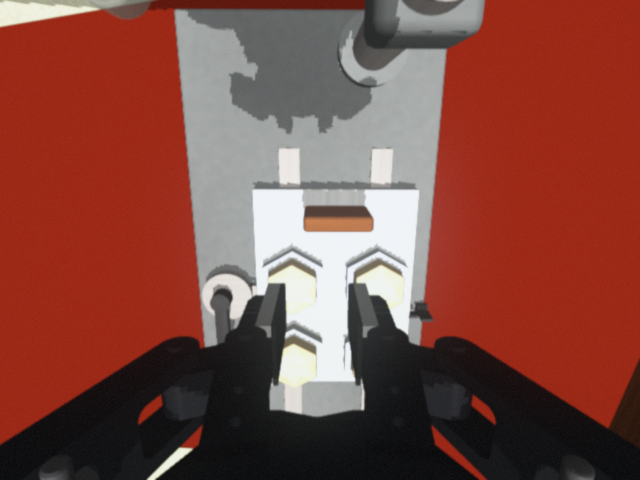

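The pointer and mark at (418,311) agree to about 1.5 mm. The knob is hidden behind the gripper, so I'll shift back for a numeric check of the lever and bars.

servo_tool(steps="-16 0 -3 0 0 0 -0.4;-16 0 -3 0 0 0 -0.4;-16 0 -3 0 0 0 -0.4;-16 0 -3 0 0 0 -0.4;-16 0 -3 0 0 0 -0.4;-16 0 -3 0 0 0 -0.4;-16 0 -3 0 0 0 -0.4")

```text
time: 45.05
tcp_pos: [0.6015, 0.0087, 0.2769]
tcp_rot: [-2.052, -2.377, 0.0]
ft_force: [-0.2, -0.7, 0.5]
gripper_width: 0.0256
finger_force: 0.0
```

```bash
python3 - <<'E'
from h import *
p=grab('wrist','f2.png'); X=cloud(p); z=X[...,2]; print(observe()['tcp_pos'],observe()['ft_force'].round(1))
e=np.radians(NY); ey=np.array([-np.sin(e),np.cos(e)]); nc=NC+.065*ey
print('car',carfit(X,(*nc,.1464))); markdiff(p,nc)
d=np.hypot(X[...,0]-.511,X[...,1]+.0058); m=(np.abs(z-.083)<.004)&(d<.025); k=X[m].mean(0)
piv=np.array([.5012,.0585]); a=np.arctan2(*(k[:2]-piv)[::-1]); print(m.sum(),k.round(4),'lever',np.radians(NY-90)-a)
for i in range(4):
    n=nest(i)+.0645*ey; d=np.hypot(X[...,0]-n[0],X[...,1]-n[1]); print(i,np.nanmedian(z[d<.015]).round(4),fithex(p,(np.abs(z-.061)<.004)&(d<.04),n,z=.061),n.round(4))
E
```

```text
[0.60160767 0.00893071 0.27700135] [ 0.5  0.4 -0.9]
car (array([0.61839, 0.05186, 0.14761]), np.float64(8.46), np.float64(1.582), 4720)
mark top 44 [[0.0892, 0.0945, 0.1013], [-0.0008, 0.0005, 0.0016], [0.0392, 0.0449, 0.0463]] px (np.float64(437.15909090909093), np.float64(156.02272727272728))
ptr 29 [[0.0813, 0.0851, 0.0883], [-0.0023, -0.0003, 0.0005], [0.0308, 0.035, 0.0362]]
235 [ 0.5111 -0.0062  0.0828] lever -0.005893542342888969
0 0.3196 (array([0.5833, 0.0046]), np.float64(8.4), np.float64(0.0229), np.float64(0.011)) [0.583 0.005]
1 0.3543 (array([0.6654, 0.0173]), np.float64(8.6), np.float64(0.023), np.float64(0.011)) [0.6661 0.0173]
2 0.0611 (array([0.5705, 0.087 ]), np.float64(8.5), np.float64(0.0229), np.float64(0.011)) [0.5707 0.0881]
3 0.061 (array([0.6535, 0.0995]), np.float64(8.6), np.float64(0.0229), np.float64(0.01)) [0.6538 0.1004]
```

```bash
python3 -c "
from plant import ticket; print(ticket.close_job())"
```

```text
the job is handed in; nothing more can be done
None
```

I handed in the job with all four bars seated in the nests, the carriage pointer measured about 1 to 1.5 mm from the mark (4 mm allowed), and the lever shut on its stop; no verdict came back.

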